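# Push the worn bush out of a sander roller

## Task

The worn nylon bush has to come out of the rubber-covered sander roller. Slide the roller, bush and all, up off the open end of its leaning shaft, stand it in the ring-shaped nest on top of the push-out stand and let go, then raise the stand's wooden handle all the way so that its pin pokes the bush up out of the roller from below. Lift the bush out and leave it standing upright in the open plywood tray, with the roller still standing in the nest; do not drop either of them on the bench or shift the other things on it.

Things in the scene. Friction and masses are not known exactly. Their poses are not given: they have to be found in the camera images.
- roller_mid (a point): centre of the loose black rubber-covered roller, a plain cylinder 64 mm across, 80 mm long, 0.4 kg; z is its axis, towards the bush end. That end has a bore 47 mm across, 62 mm deep, filled flush by the bush; the other an 18 mm floor with a 35 mm access hole. It starts threaded on the leaning shaft, bush end outward, its foot on the shaft's shoulder
- bush_mid (a point): centre of the loose white nylon bush, a plain tube 44 mm across, 62 mm long, 16 mm bore, 0.1 kg; z along its axis. It sits in the roller's bore with 1.5 mm play all round, held by its weight only, top flush; when home its centre is 9 mm beyond the roller's centre along z
- shaft: fixed steel stub shaft on a grey foot. Origin: centre of the 68 mm round shoulder the roller rests on, 75 mm above the bench. z: along the shaft to its open end, 35 degrees from vertical, leaning to the robot's side (-x, within 15 degrees); y level. 12 mm thick, it ends 92 mm from the origin (12 mm beyond the roller); the first 14 mm are a 32 mm hub inside the access hole
- nest (a point): centre of the nest floor, 130 mm above the bench, on the top plate (100 mm in x, 110 in y) of the fixed steel push-out stand: a flaring ring-shaped lip 8 mm high, 70 mm inside at the floor, for the roller's foot, with a hole in the middle for the push pin. z up; the handle is on the -x side
- pusher (a joint): height the push pin is raised, 0 to 0.064 m; starts at 0 to 0.005. Pin (26 mm thick) and handle are one sliding piece; at 0 the pin's top is 7 mm below the nest floor. About 12 N raises it; it stays where left, by friction. Fully up it holds the bush 39 mm out of the roller
- handle_grip (a point): middle of the push pin's wooden handle: a level bar 75 mm long along the stand's x, 20 mm wide (y), 24 mm high, sticking out to -x, 125 mm from the nest's axis, 45 mm above the bench at joint 0; it rises straight up with the pin. Its axes are the stand's
- tray_in (a point): centre of the inner floor of the open plywood tray, fixed to the bench: 150 x 130 mm outside, 134 (x) x 114 mm (y) inside, floor 8 mm and rim 35 mm above the bench
- screwdriver: a screwdriver lying on the bench; bystander, origin at its underside
- sanding_block: a cork sanding block, 100 x 55 x 28 mm; bystander, origin at its underside
- glue: a glue bottle, 54 mm across and 150 mm tall, standing; bystander, origin at its underside
- tape_measure: a pocket tape measure, 72 x 40 x 64 mm; bystander, origin at its underside
- offcut: a wooden offcut, 160 x 60 x 30 mm; bystander, origin at its underside
- clamp: a bar clamp lying flat, 240 mm long, 36 mm tall; bystander, origin at its underside
Things that resemble listed ones, but are neither listed nor needed, are in the scene too. What is shaped like the part that bears roller_mid but orange, purple or red is not meant.

How it is judged:
On the way, in this order (a step that is already met when the one before it is completed fails the run):
1. the roller, with its bush still in it, is off the open end of the leaning shaft (z of roller_mid in the frame of shaft above 0.134 m and z of bush_mid in the frame of roller_mid below 0.016 m), for 0.1 s.
2. the roller stands upright, let go, in the nest, bush still home (horizontal distance between roller_mid and nest below 0.006 m and z of roller_mid in the frame of nest below 0.046 m and angle between roller_mid's own z axis and vertical below 0.06 rad and z of bush_mid in the frame of roller_mid below 0.016 m and contact force between the fingers and roller below 0.5 N), for 0.2 s.
3. the push pin has raised the bush at least 25 mm out of the roller, which still stands in the nest (value of joint pusher above 0.045 m and z of bush_mid in the frame of roller_mid above 0.034 m and horizontal distance between roller_mid and nest below 0.006 m and z of roller_mid in the frame of nest below 0.046 m and angle between roller_mid's own z axis and vertical below 0.06 rad), for 0.2 s.
4. the bush is clear of the roller (distance between bush_mid and roller_mid above 0.075 m and horizontal distance between roller_mid and nest below 0.006 m and z of roller_mid in the frame of nest below 0.046 m and angle between roller_mid's own z axis and vertical below 0.06 rad), for 0.1 s.
At the end, for the whole second after the job is handed in: The roller stands upright (within 3 degrees) in the nest, within 6 mm of its centre and its foot down to within 6 mm of the nest floor; the bush stands upright (within 8 degrees) inside the tray, on its floor, at rest and released; no bystander has moved by more than 30 mm. The handle may stay up (horizontal distance between roller_mid and nest below 0.006 m and z of roller_mid in the frame of nest below 0.046 m and angle between roller_mid's own z axis and vertical below 0.06 rad and x of bush_mid in the frame of tray_in between -0.056 and 0.056 m and y of bush_mid in the frame of tray_in between -0.046 and 0.046 m and z of bush_mid in the frame of tray_in below 0.038 m and angle between bush_mid's own z axis and vertical below 0.15 rad and linear speed of each of bush, roller below 0.02 m/s and contact force between the fingers and bush below 0.5 N); the robot touches nothing.
It fails at once if a bystander is moved by more than 30 mm (distance of any of screwdriver, sanding_block, glue, tape_measure, offcut, clamp from where it was at the start of the episode above 0.03 m).
It fails at once if the bush or the roller is dropped onto the bench (height (world z) of roller_mid below 0.028 m or height (world z) of bush_mid below 0.025 m).
It also fails if it takes over 67 s, if anything falls off the work surface, if the arm or the gripper's body presses on something with over 40 N, if the wrist force passes 120 N, or if a joint passes its speed limit or range.

## Robot

A 6-joint arm with a two-finger parallel gripper is mounted at the origin on the work surface. World frame = base frame: x ahead of the robot, y to its left, z up, the work surface at z = 0. Lengths are in m, angles in rad, forces in N, time in s.
With the tool pointing down it reaches from about 0.35 to 0.975 m from the base axis. Payload 4.9 kg.
Tool frame: the origin (TCP) lies at the very end of the fingers, on their centre line; the grasp point (between the pads) lies 19 mm behind it (ctrl.pinch_z is the distance from the TCP to the grasp point, in m); z points along the fingers, y is the direction in which the jaws open and shut (so a half turn about z gives the same grasp; the last joint's range is limited). The gripper opens to 85 mm and grips with 20 to 120 N. Pads are 22 mm wide; open, the fingers measure 114 mm over their backs; the gripper's body (76 mm by 85 mm) begins 54 mm behind the grasp point. The pads swing forward as they close: fully open they stand 13 mm farther back than shut.
Start: joints at [1.141, 0.053, 1.613, -0, 1.476, -0.119], TCP at [0.191, 0.595, 0.192] pointing down, gripper open.
Joint ranges: [-3.01, 3.01], [-1.01, 2.22], [0.06, 2.58], [-1.02, 4.17], [0.09, 2.62], [-3.14, 3.14]. Speed limits (rad/s): [2.57, 2.57, 3.14, 3.14, 3.14, 3.14].

## Interface

Orientations are given as a rotation vector (axis times angle).
In Python, from station import ctrl gives the robot as it stands.
- The arm moves only by the tool carry_out, never from a script. Its argument "series" is a list of rows, each a list of 7 numbers: the shift along the world's x, y, z each as a share of 0.025 m, from -1 to 1, then the turn, a rotation vector about the world's x, y, z each as a share of 0.1 rad, from -1 to 1, then the opening, from 0 (shut) to 1 (fully open). A call has 1 to 12 rows; each row shifts and turns the commanded pose from where the row before left it; what a row does not reach is not made up. A row lasts 1/10 s, in which the tool goes at most 50 mm and 8.59 degrees, less where a joint would pass 70% of its speed; a pose out of reach is approached as far as the arm can. A call with a number of a shift or a turn outside -1 to 1 is refused whole. A call with a gripper value outside its range is refused whole. The fingers move at their own pace and stop on an object; "grip_force" is the grip in N (left out, the last holds). Time passes only in rows, so rows that do not move let the fingers close. It gives the time, the measured TCP pose, the force and the opening at its end, in the units of the state.
- ctrl.get_obs(): the state, without advancing time (a new reading comes with each control period).
- ctrl.get_image(name): name is "scene" or "top" or "wrist"; returns a dict with "frame" (420x560x3 uint8, blue, green, red), "fx", "fy", "cx", "cy" (pixels), "R" (3x3) and "t" (3): a world point X has camera coordinates R X + t; the wrist camera has in their place "hand_eye" (4x4, takes a point from camera to tool coordinates, whose origin is the TCP and whose axes are the flange's). Camera axes: x right, y down, z forward; pixel columns grow to the right and rows downward; lengths in m; the calibration is good to about 2 mm. A picture is of the moment at which its call begins: read the wrist's pose just before it. There is no depth.
- ctrl.finish_job(): hands the job in, once; it reports no verdict.
Trained networks look in a picture, given as the dict that the camera call returned (one of the last four; its "shot" number tells which), for a name from the list of things; names that differ only in an ending like _2 or _b are one class to them, and where a whole thing is asked for, a point or a joint stands for the part that bears it (a point fixed in the world has none). Each returns a list of dicts, best first, with "p" (0 to 1); they miss things now and then, are a little off and sometimes report something else, mostly with a low value. They report only what shows in the picture. A call takes as long as a camera call. They do not tell look-alikes from the thing itself.
- ctrl.trace(picture, name): "mask" (420x560 bool, what is visible of it) and "rect" ([left, top, width, height] as shares, 0 to 1, of the picture: columns of its width, rows of its height, round what is visible of it).
- ctrl.mark_of(picture, name): "position" ([column, row] as shares, 0 to 1, of the picture: columns of its width, rows of its height: a listed point, or the origin of a listed thing).
The state is a dict: "t": time; "q": joint angles; "dq": joint speeds; "effort": joint torques, N m; "tool_pos": TCP position; "tool_rot": TCP orientation; "contact_force": force on the tool from outside, world axes, zero at the start; "wrist_torque": the same for the moment, N m; "opening": finger opening in m.
Only numpy, scipy, OpenCV 4.12 (cv2) and the standard library are available. Lean on these libraries where they do the work, as an engineer would, in place of code of your own. Each camera call takes 0.05 s, during which the arm holds its last target.

## Working session

There is one attempt and no reset: what is moved stays moved. The work goes in short steps, Python scripts to look and compute and a tool call to move; the robot and the scene stay as the last step left them, time stands still between calls to the robot, and variables do not carry over. Pictures are saved under pics/ and viewed, and the job is handed in when it is done.

Besides the shell and the picture viewer there is one more tool, called after ">>>" as name(argument=value, ...) on one line, values as JSON. carry_out: Moves the arm, as the interface text tells. Shift numbers are shares of 0.025 m and turn numbers shares of 0.1 rad, none past 1 either way. Its arguments: {"type":"object","properties":{"series":{"type":"array"},"grip_force":{"type":"number"}},"required":["series"]}

```bash
mkdir -p pics; ls; cat > h.py <<'E'
import numpy as np, cv2
from station import ctrl
from scipy.spatial.transform import Rotation as Ro
def save(p,n): cv2.imwrite('pics/'+n,p['frame'])
def ray(p,uv):
    d=np.array([(uv[0]-p['cx'])/p['fx'],(uv[1]-p['cy'])/p['fy'],1.])
    R=np.array(p['R']);t=np.array(p['t']);return -R.T@t,R.T@d
def atz(p,uv,z):
    c,d=ray(p,uv);return c+d*(z-c[2])/d[2]
def proj(p,X):
    c=np.array(p['R'])@np.array(X)+np.array(p['t']);return np.array([c[0]/c[2]*p['fx']+p['cx'],c[1]/c[2]*p['fy']+p['cy']])
def tri(ps,uvs):
    A=np.zeros((3,3));b=np.zeros(3)
    for p,u in zip(ps,uvs):
        c,d=ray(p,u);d/=np.linalg.norm(d);M=np.eye(3)-np.outer(d,d);A+=M;b+=M@c
    X=np.linalg.solve(A,b);return X,[np.round(proj(p,X)-u,1) for p,u in zip(ps,uvs)]
def wr(p,o):
    H=np.array(p['hand_eye']);T=np.eye(4);T[:3,:3]=Ro.from_rotvec(o['tool_rot']).as_matrix();T[:3,3]=o['tool_pos']
    C=np.linalg.inv(T@H);p['R']=C[:3,:3];p['t']=C[:3,3];return p
def marks(p,n): return [(round(m['p'],2),np.round(np.array(m['position'])*[560,420],1)) for m in ctrl.mark_of(p,n)]
E
python3 - <<'E'
from h import *
o=ctrl.get_obs();print(o)
s=ctrl.get_image('scene');t=ctrl.get_image('top');w=ctrl.get_image('wrist')
for p,n in((s,'s0.png'),(t,'t0.png'),(w,'w0.png')):save(p,n)
print(w['hand_eye'])
for n in ['roller_mid','bush_mid','shaft','nest','handle_grip','tray_in','screwdriver','sanding_block','glue','tape_measure','offcut','clamp']:
    print(n,'S',marks(s,n),'T',marks(t,n))
    try: print(np.round(tri([s,t],[marks(s,n)[0][1],marks(t,n)[0][1]])[0],4), tri([s,t],[marks(s,n)[0][1],marks(t,n)[0][1]])[1])
    except Exception as e: print(e)
E
```

```text
pics
{'t': 0.0, 'q': array([ 1.14097447e+00,  5.33140574e-02,  1.61432646e+00,  6.25981575e-06,
        1.47602112e+00, -1.18989073e-01]), 'dq': array([ 0.00243947, -0.00053844, -0.00119972, -0.00098875,  0.00109769,
        0.00054589]), 'effort': array([-3.39211583e-04, -3.93675399e+01, -3.70174885e+01, -1.57031764e-04,
        7.07405998e-03,  8.71844719e-06]), 'tool_pos': array([0.19084466, 0.5943896 , 0.19037027]), 'tool_rot': array([-0.48620477, -3.10316605,  0.00312515]), 'contact_force': array([0.38043623, 1.01133285, 0.66299962]), 'wrist_torque': array([ 0.0274399 ,  0.01791144, -0.01684239]), 'opening': 0.08551234701318224}
[[ 3.64632487e-04 -9.52372648e-01 -3.04936397e-01  7.88876052e-02]
 [ 9.99999707e-01  1.41919502e-04  7.52524560e-04  4.45906139e-04]
 [-6.73407387e-04 -3.04936582e-01  9.52372420e-01 -1.82767193e-01]
 [ 0.00000000e+00  0.00000000e+00  0.00000000e+00  1.00000000e+00]]
roller_mid S [(0.87, array([313.1, 138.1])), (0.83, array([262.7, 205.6])), (0.75, array([348.1, 159.6])), (0.73, array([298.8, 225.4])), (0.73, array([229.8, 268.2]))] T [(0.88, array([280
[... 1286 characters left out ...]
), (0.25, array([399.3, 189.6]))]
[ 0.3661  0.1538 -0.0087] [array([ 1.1, -0.2]), array([1.1, 0.4])]
glue S [(0.81, array([366.2, 268.2])), (0.53, array([298.9, 225.5]))] T [(0.72, array([226.4, 155.9]))]
[0.7053 0.1362 0.0087] [array([-1.9,  0.3]), array([-1.6, -0.8])]
tape_measure S [(0.68, array([263. , 320.2]))] T [(0.7, array([328.9, 149.9]))]
[ 0.7092 -0.1601  0.009 ] [array([ 0.4, -0. ]), array([0.3, 0.1])]
offcut S [(0.66, array([389.8, 152.1]))] T [(0.63, array([104.7, 279. ]))]
[ 0.3712  0.4738 -0.0237] [array([ 0.3, -0.1]), array([0.4, 0.2])]
clamp S [(0.63, array([ 97.6, 264.5]))] T [(0.89, array([451.1, 273.9]))]
[ 0.3488 -0.4716 -0.0114] [array([-1.,  0.]), array([-0.9, -0.2])]
```

View pics/s0.png

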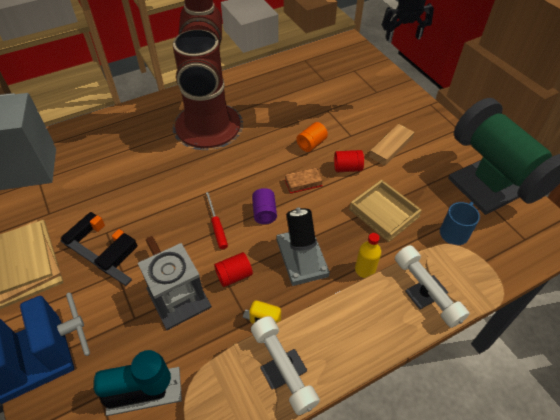

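View pics/t0.png

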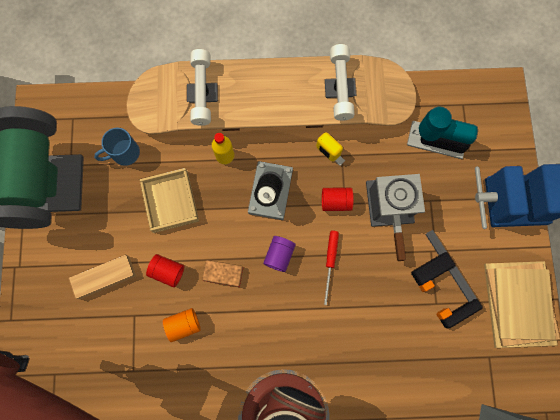

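View pics/w0.png

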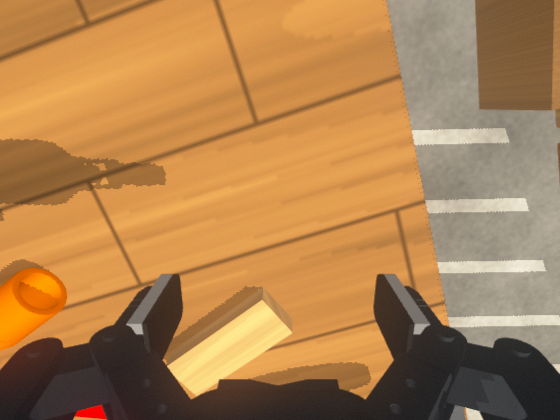

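```bash
python3 - <<'E'
from h import *
s=ctrl.get_image('scene');t=ctrl.get_image('top')
X,e=tri([s,t],[(298.8,225.4),(268.7,188.4)]);print('roller',X,e)
for nm,p in(('s',s),('t',t)):
  print(nm,p['fx'],-np.array(p['R']).T@p['t'])
a=cv2.resize(s['frame'][185:290,250:350],None,fx=4,fy=4,interpolation=2);b=cv2.resize(t['frame'][150:225,240:300],None,fx=6.2,fy=5.6,interpolation=2)
c=np.hstack([a,cv2.resize(b,(372,420))]);cv2.imwrite('pics/c1.png',c)
a=cv2.resize(s['frame'][230:330,130:220],None,fx=4.2,fy=4.2,interpolation=2);b=cv2.resize(t['frame'][165:270,355:435],None,fx=4,fy=4,interpolation=2)
cv2.imwrite('pics/c2.png',np.hstack([a,b]))
E
```

```text
roller [0.57319743 0.01341815 0.11874696] [array([ 0.5, -0.1]), array([0.4, 0.2])]
s 483.6797024927545 [ 1.17129929 -0.37197309  1.08820977]
t 512.3578696805567 [0.23269442 0.00401219 1.39178242]
```

View pics/c1.png

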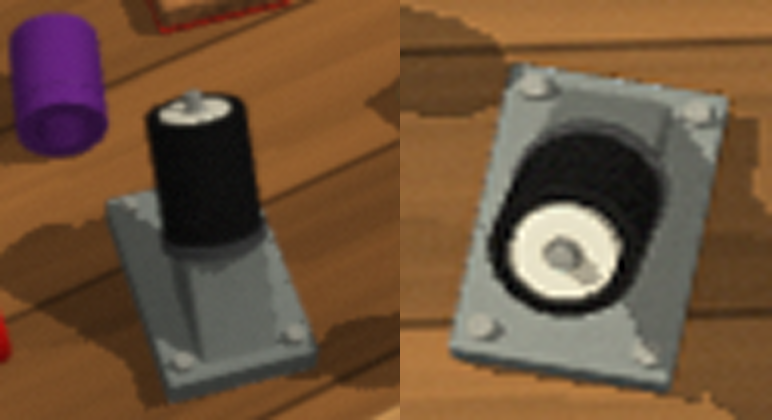

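View pics/c2.png

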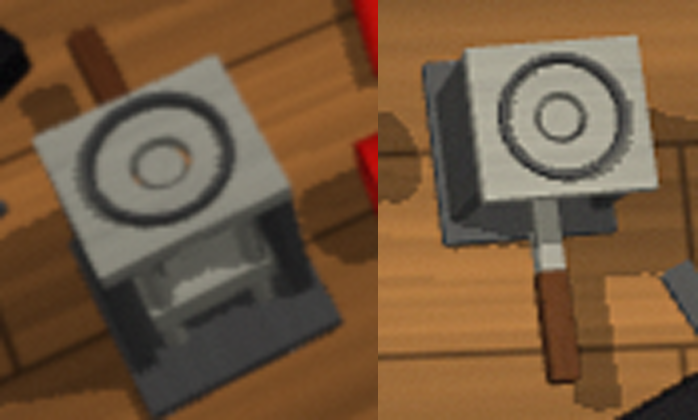

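```bash
cat >> h.py <<'E'
def cyl(p,c,z,r,l):
    z=np.array(z)/np.linalg.norm(z);u=np.cross(z,[1,0,0]);u/=np.linalg.norm(u);v=np.cross(z,u)
    th=np.linspace(0,2*np.pi,60);P=[np.array(c)+s*l/2*z+r*(np.cos(q)*u+np.sin(q)*v) for s in(-1,1) for q in th]
    q=np.array([proj(p,x) for x in P]);return cv2.convexHull(q.astype(np.float32))[:,0]
def rmask(hull,S=4):
    m=np.zeros((420*S,560*S),np.uint8);cv2.fillPoly(m,[np.round((hull+.5)*S-.5).astype(np.int32)],255)
    return cv2.resize(m,(560,420),interpolation=cv2.INTER_AREA)/255.
E
python3 - <<'E'
from h import *
from scipy.optimize import minimize,least_squares
s=ctrl.get_image('scene');t=ctrl.get_image('top')
ms=[]
for p,g in((s,(299,226)),(t,(268,188))):
    best=None
    for d in ctrl.trace(p,'roller_mid')+ctrl.trace(p,'bush_mid'):
        m=d['mask']; ys,xs=np.nonzero(m)
        if np.hypot(xs.mean()-g[0],ys.mean()-g[1])<12: best=m if best is None else best|m; print(d['p'],m.sum(),xs.mean(),ys.mean())
    # own mask: dark pixels + white near
    ms.append(best.astype(float))
def zax(a): return np.array([-np.sin(.6109)*np.cos(a),-np.sin(.6109)*np.sin(a),np.cos(.6109)])
def cost(q):
    z=zax(q[2]);c=np.array([q[0],q[1],.075])+.04*z
    return sum(np.abs(rmask(cyl(p,c,z,.032,.08))-m).sum() for p,m in zip((s,t),ms))
b=None
for a in(-.25,-.1,0.1,.25):
    r=minimize(cost,[.595,.013,a],method='Nelder-Mead',options=dict(initial_simplex=[[.595,.013,a],[.605,.013,a],[.595,.023,a],[.595,.013,a+.1]],xatol=1e-4,fatol=.1))
    print(r.x,r.fun)
    if b is None or r.fun<b.fun:b=r
z=zax(b.x[2]);o=np.array([b.x[0],b.x[1],.075]);print('z',z,'roller',o+.04*z,'face',o+.08*z)
# white face
for p,g,nm in((s,o+.08*z,'s'),(t,o+.08*z,'t')):
    f=p['frame'].astype(int);u=proj(p,g);yy,xx=np.mgrid[:420,:560]
    m=(f.min(2)>150)&(np.hypot(xx-u[0],yy-u[1])<16)
    h=cv2.convexHull(np.argwhere(m)[:,::-1].astype(np.float32));e=cv2.fitEllipse(h)
    print(nm,'pred',u,'ell',e, 'end',proj(p,o+.092*z))
np.save('shaft.npy',b.x)
# overlay
out=[]
for p in(s,t):
    im=cv2.resize(p['frame'],None,fx=4,fy=4,interpolation=2)
    cv2.polylines(im,[np.round((cyl(p,o+.04*z,z,.032,.08)+.5)*4).astype(int)],True,(0,255,0),1)
    c=(proj(p,o+.04*z)*4).astype(int);out.append(im[c[1]-200:c[1]+200,c[0]-190:c[0]+190])
cv2.imwrite('pics/c3.png',np.hstack(out))
# nest
for p,g,nm in((s,(166,267),'s'),(t,(401,194),'t')):
    im=p['frame'].astype(int);yy,xx=np.mgrid[:420,:560]
    gy=im.mean(2);m=(gy<100)&(np.hypot(xx-g[0],yy-g[1])<24)&(np.hypot(xx-g[0],yy-g[1])>9)
    e=cv2.fitEllipse(np.argwhere(m)[:,::-1].astype(np.float32));print(nm,e,[np.round(atz(p,e[0],zz),4) for zz in(.13,.134,.138)])
    print('tray', [ (d['p'],np.round(np.array(d['rect'])*[560,420,560,420],1)) for d in ctrl.trace(p,'tray_in')][:3])
    print('hnd', [ (d['p'],np.round(np.array(d['rect'])*[560,420,560,420],1)) for d in ctrl.trace(p,'handle_grip')][:3],marks(p,'handle_grip'))
E
```

```text
0.84 859 300.6705471478463 228.55296856810244
0.96 431 268.8584686774942 187.7447795823666
0.53 216 266.39351851851853 193.74537037037038
[ 0.59534072  0.0123122  -0.2137968 ] 210.26666666666665
[ 0.59499136  0.01163427 -0.23577238] 212.0705882352941
[ 0.59537529  0.0122638  -0.2076666 ] 212.00392156862742
[ 0.59532877  0.01205013 -0.21906261] 211.0156862745098
z [-0.5605453   0.12170277  0.81913211] roller [0.57291891 0.01718031 0.10776528] face [0.5504971  0.02204842 0.14053057]
s pred [298.01271913 212.30101163] ell ((298.67730712890625, 212.43756103515625), (4.723059177398682, 15.126060485839844), 82.17108917236328) end [297.30235049 207.74884065]
t pred [265.8566781  195.17643459] ell ((265.993408203125, 194.5768280029297), (15.596503257751465, 16.604881286621094), 121.43362426757812) end [265.27134567 196.84242025]
s ((166.09507751464844, 266.66729736328125), (33.611663818359375, 41.2867546081543), 151.32301330566406) [array([ 0.5364, -0.3198,  0.13  ]), array([ 0.5391, -0.32  ,  0.134 ]), array([ 0.5417, -0.3202,  0.138 ])]
tray [(0.95, array([348.8, 181.6,  70.1,  62.6])), (0.26, array([ 60.7, 214.3,  74.4,  72. ]))]
hnd [(0.84, array([144.9, 236.6,  49.2,  70.5])), (0.56, array([369.6, 124.1,  45.2,  38.2]))] [(0.95, array([153.1, 247.7])), (0.63, array([381.9, 212.2]))]
t ((402.1655578613281, 195.94810485839844), (36.3419075012207, 38.654624938964844), 113.82157897949219) [array([ 0.538 , -0.3235,  0.13  ]), array([ 0.537 , -0.3225,  0.134 ]), array([ 0.536 , -0.3215,  0.138 ])]
tray [(0.96, array([137.2, 168.3,  61.9,  65. ]))]
hnd [(0.97, array([391.3, 187.5,  15.4,  76. ]))] [(0.8, array([400.6, 248.5]))]
```

View pics/c3.png

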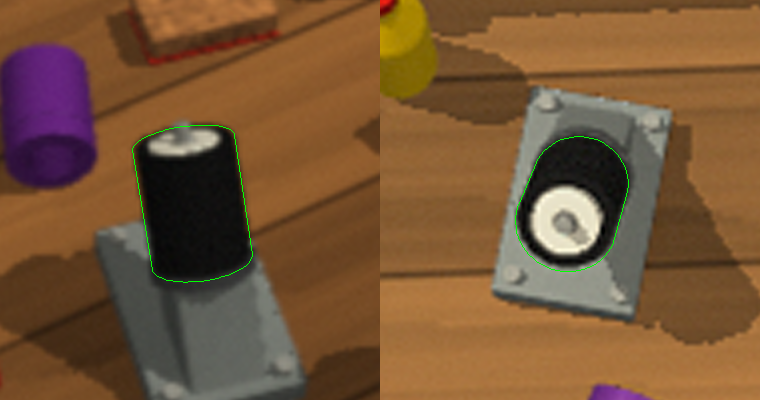

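>>> carry_out(series=[[0.49, -0.93, 0.08, 0, 0, 0.08, 1], [0.49, -0.93, 0.08, 0, 0, 0.08, 1], [0.49, -0.93, 0.08, 0, 0, 0.08, 1], [0.49, -0.93, 0.08, 0, 0, 0.08, 1], [0.49, -0.93, 0.08, 0, 0, 0.08, 1], [0.49, -0.93, 0.08, 0, 0, 0.08, 1], [0.49, -0.93, 0.08, 0, 0, 0.08, 1], [0.49, -0.93, 0.08, 0, 0, 0.08, 1], [0.49, -0.93, 0.08, 0, 0, 0.08, 1], [0.49, -0.93, 0.08, 0, 0, 0.08, 1], [0.49, -0.93, 0.08, 0, 0, 0.08, 1], [0.49, -0.93, 0.08, 0, 0, 0.08, 1]])

```text
t: 5.55
tool_pos: [0.3385, 0.3151, 0.2159]
tool_rot: [0.336, 3.123, 0.001]
contact_force: [0.6, -1.1, -0.2]
opening: 0.0852
```

>>> carry_out(series=[[0.49, -0.93, 0.08, -0.11, -0.5, 0, 1], [0.49, -0.93, 0.08, -0.11, -0.5, 0, 1], [0.49, -0.93, 0.08, -0.11, -0.5, 0, 1], [0.49, -0.93, 0.08, -0.11, -0.5, 0, 1], [0.49, -0.93, 0.08, -0.11, -0.5, 0, 1], [0.49, -0.93, 0.08, -0.11, -0.5, 0, 1], [0.49, -0.93, 0.08, -0.11, -0.5, 0, 1], [0.49, -0.93, 0.08, -0.11, -0.5, 0, 1], [0.49, -0.93, 0.08, -0.11, -0.5, 0, 1], [0.49, -0.93, 0.08, -0.11, -0.5, 0, 1], [0.49, -0.93, 0.08, -0.11, -0.5, 0, 1], [0.49, -0.93, 0.08, -0.11, -0.5, 0, 1]])

```text
t: 6.75
tool_pos: [0.4855, 0.0362, 0.2401]
tool_rot: [0.271, 2.512, -0.088]
contact_force: [0.1, -0.9, 0.0]
opening: 0.0856
```

>>> carry_out(series=[[0, 0, 0, 0, 0, 0, 1], [0, 0, 0, 0, 0, 0, 1]])

```text
t: 6.95
tool_pos: [0.4848, 0.0369, 0.2396]
tool_rot: [0.273, 2.515, -0.087]
contact_force: [-0.9, -0.6, -0.4]
opening: 0.0854
```

```bash
cat >> h.py <<'E'
def zax(a): return np.array([-np.sin(.6109)*np.cos(a),-np.sin(.6109)*np.sin(a),np.cos(.6109)])
E
python3 - <<'E'
from h import *
q=np.load('shaft.npy');z=zax(q[2]);o0=np.array([q[0],q[1],.075])
o=ctrl.get_obs();w=wr(ctrl.get_image('wrist'),o);save(w,'w1.png')
im=w['frame'].copy()
for c,r,col in((o0+.08*z,.032,(0,255,0)),(o0+.08*z,.022,(0,0,255)),(o0+.092*z,.006,(255,0,0))):
    cv2.polylines(im,[np.round(cyl(w,c,z,r,1e-5)).astype(int)],True,col,1)
cv2.polylines(im,[np.round(cyl(w,o0+.04*z,z,.032,.08)).astype(int)],True,(255,255,0),1)
cv2.imwrite('pics/w1o.png',im)
R=Ro.from_rotvec(o['tool_rot']).as_matrix();print(R.T@z, (R.T@(o0+.03*z-o['tool_pos'])), o['q'])
E
```

```text
[-0.00276846 -0.00184904 -0.99999446] [ 0.00215416 -0.00027427  0.1697394 ] [ 0.00745839 -0.81655437  2.27939576 -0.14574654  1.0814295  -1.31815551]
```

View pics/w1o.png

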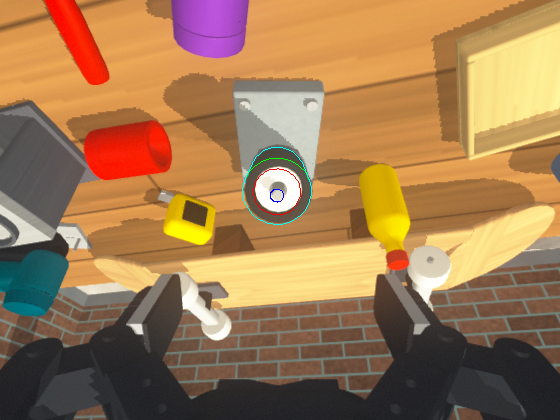

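```bash
python3 - <<'E'
import cv2,numpy as np
a=cv2.imread('pics/w1.png')[130:240,220:330];b=cv2.imread('pics/w1o.png')[130:240,220:330]
cv2.imwrite('pics/c4.png',cv2.resize(np.hstack([a,b]),None,fx=3.6,fy=3.6,interpolation=2))
E
```

```text
(no output)
```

View pics/c4.png

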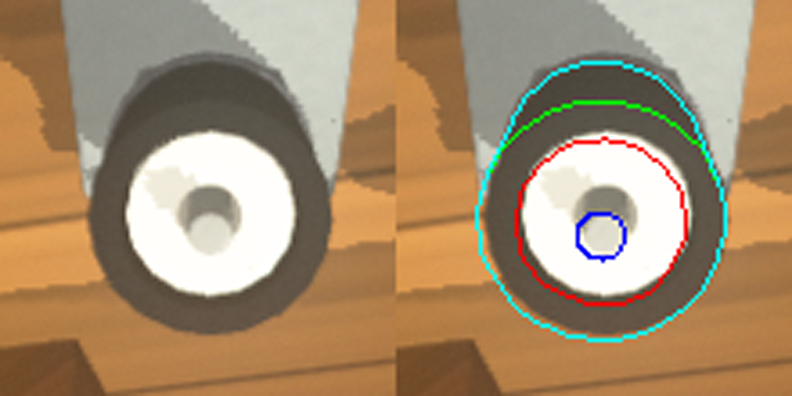

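```bash
python3 - <<'E'
from h import *
o=ctrl.get_obs();R=Ro.from_rotvec(o['tool_rot']).as_matrix()
print(R@[.0035,.0008,.17]/.025,R@[.0035,.0008,0]/.025, R[:,2]*.158/.025)
E
```

```text
[ 3.72174408 -0.783165   -5.63878511] [-0.10497023  0.05565535 -0.08067051] [ 3.55659331 -0.77960951 -5.1657771 ]
```

>>> carry_out(series=[[-0.1, 0.06, -0.08, 0, 0, 0, 1], [0.478, -0.105, -0.695, 0, 0, 0, 1], [0.478, -0.105, -0.695, 0, 0, 0, 1], [0.478, -0.105, -0.695, 0, 0, 0, 1], [0.478, -0.105, -0.695, 0, 0, 0, 1], [0.478, -0.105, -0.695, 0, 0, 0, 1], [0.478, -0.105, -0.695, 0, 0, 0, 1], [0.478, -0.105, -0.695, 0, 0, 0, 1], [0.478, -0.105, -0.695, 0, 0, 0, 1], [0, 0, 0, 0, 0, 0, 1], [0, 0, 0, 0, 0, 0, 1]])

```text
t: 8.1
tool_pos: [0.5779, 0.0184, 0.0983]
tool_rot: [0.27, 2.516, -0.087]
contact_force: [0.5, 0.1, 0.8]
opening: 0.0857
```

```bash
python3 - <<'E'
from h import *
o=ctrl.get_obs();w=ctrl.get_image('wrist');save(w,'w2.png');s=ctrl.get_image('scene')
c=cv2.resize(s['frame'][150:300,210:390],(560,420))
cv2.imwrite('pics/c5.png',cv2.resize(np.hstack([w['frame'],c]),(800,300)))
q=np.load('shaft.npy');z=zax(q[2]);R=Ro.from_rotvec(o['tool_rot']).as_matrix();print(R.T@(np.array([q[0],q[1],.075])+.03*z-o['tool_pos']),o['contact_force'])
E
```

```text
[-0.00165778 -0.00230702 -0.00044351] [0.50167351 0.07042716 0.77228452]
```

View pics/c5.png

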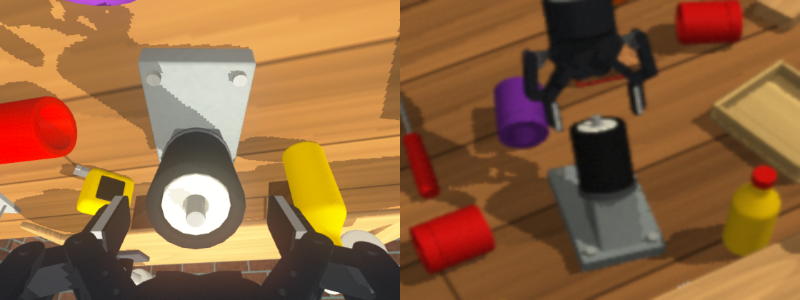

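```bash
python3 - <<'E'
from h import *
o=ctrl.get_obs();w=wr(ctrl.get_image('wrist'),o);s=ctrl.get_image('scene');t=ctrl.get_image('top')
R=Ro.from_rotvec(o['tool_rot']).as_matrix();tp=o['tool_pos'];print(o['t'],tp)
ims=[]
for p in(w,s,t):
    im=p['frame'].copy()
    for d in([0,0,0],[0,.043,-.013],[0,-.043,-.013]):
        u=proj(p,tp+R@np.array(d));print(u);cv2.circle(im,tuple(np.round(u).astype(int)),2,(0,255,0),-1)
    ims.append(im)
c=[ims[0],cv2.resize(ims[1][150:285,210:390],(560,420)),cv2.resize(ims[2][130:265,180:360],(560,420))]
cv2.imwrite('pics/c6.png',cv2.resize(np.hstack(c),(800,200)))
cv2.imwrite('pics/c6s.png',np.hstack(c[1:])[:, :][::1,::1] if 0 else cv2.resize(np.hstack(c[1:]),(800,300)))
E
```

```text
8.2 [0.57861611 0.01821923 0.09993309]
[276.67333667 244.42739128]
[353.66310173 253.61234455]
[199.54999223 253.67918212]
[301.72724793 230.56372152]
[317.23645736 221.92020658]
[284.51380357 229.6220607 ]
[267.32275187 188.49384241]
[250.36425654 187.38675902]
[283.10809827 193.02037449]
```

View pics/c6s.png

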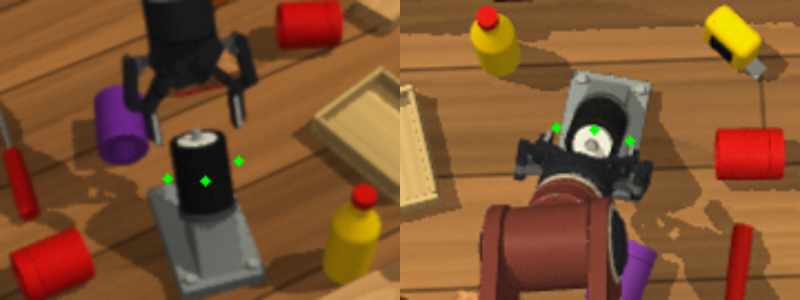

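View pics/c6.png

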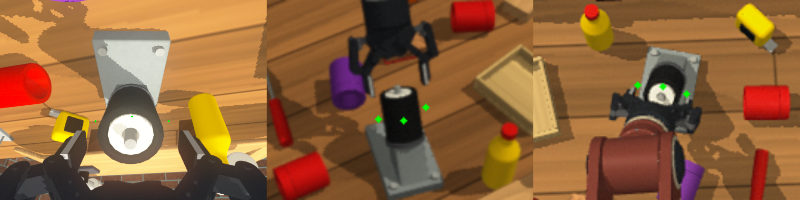

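```bash
python3 - <<'E'
from h import *
w=wr(ctrl.get_image('wrist'),ctrl.get_obs());H=np.array(w['hand_eye']);print(w['fx'],w['cx'],w['cy'],ctrl.pinch_z)
s=ctrl.get_image('scene');t=ctrl.get_image('top')
a=cv2.resize(s['frame'][175:235,265:335],(462,396),interpolation=2);b=cv2.resize(t['frame'][155:215,230:300],(462,396),interpolation=2)
cv2.imwrite('pics/c7.png',cv2.resize(np.hstack([a,b]),(800,343)))
cv2.imwrite('pics/c8.png',cv2.resize(w['frame'][230:400,60:500],(800,309)))
o=ctrl.get_obs();R=Ro.from_rotvec(o['tool_rot']).as_matrix()
for dz in(0,-.02,-.04,-.05,-.06,-.07):
  print(dz,[ [np.round(proj(p,o['tool_pos']+R@np.array([0,y,dz])),1) for y in(.0425,-.0425)] for p in (w,s,t)])
E
```

```text
333.0984796442007 277.7598335231319 212.70225068421132 0.0187
0 [[array([347.7, 243.6]), array([205.1, 243.7])], [array([317.5, 226.9]), array([285.3, 234.6])], [array([251.6, 185.8]), array([283.6, 191.4])]]
-0.02 [[array([355.2, 258.3]), array([197.4, 258.3])], [array([316.4, 219.5]), array([284. , 227.1])], [array([250.4, 188.4]), array([282.9, 194.1])]]
-0.04 [[array([364.4, 276.4]), array([187.9, 276.5])], [array([315.3, 212.1]), array([282.8, 219.6])], [array([249.2, 191.1]), array([282.2, 196.8])]]
-0.05 [[array([369.9, 287.1]), array([182.2, 287.2])], [array([314.8, 208.3]), array([282.1, 215.8])], [array([248.6, 192.5]), array([281.8, 198.2])]]
-0.06 [[array([376.2, 299.3]), array([175.8, 299.5])], [array([314.3, 204.5]), array([281.5, 212. ])], [array([248. , 193.8]), array([281.4, 199.6])]]
-0.07 [[array([383.3, 313.3]), array([168.5, 313.5])], [array([313.7, 200.7]), array([280.9, 208.2])], [array([247.4, 195.2]), array([281. , 201.1])]]
```

View pics/c7.png

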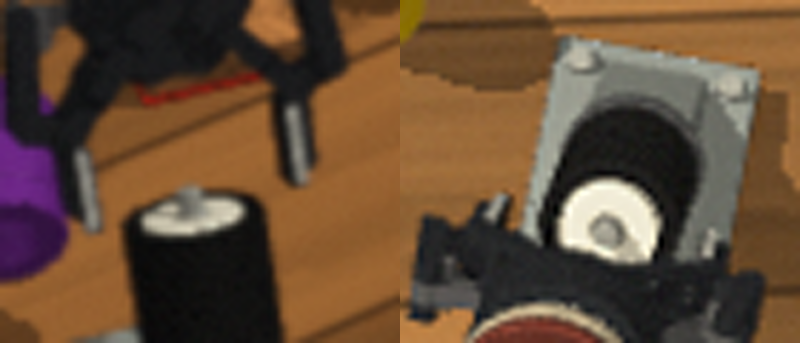

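View pics/c8.png

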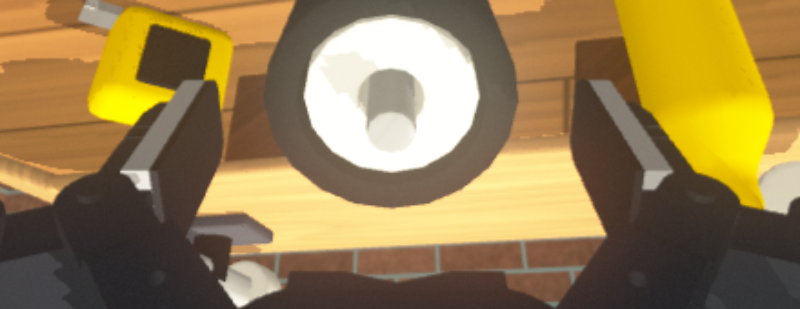

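The wrist, scene and top pictures agree: the real open finger tips are about 50 mm behind the reported TCP. I'll go by what the pictures show, so I'm advancing another 30 mm and then looking again.

>>> carry_out(series=[[0.225, -0.05, -0.327, 0, 0, 0, 1], [0.225, -0.05, -0.327, 0, 0, 0, 1], [0.225, -0.05, -0.327, 0, 0, 0, 1], [0, 0, 0, 0, 0, 0, 1]])

```text
t: 8.9
tool_pos: [0.5945, 0.0136, 0.0729]
tool_rot: [0.272, 2.517, -0.088]
contact_force: [-0.8, 0.3, -0.6]
opening: 0.0851
```

```bash
python3 - <<'E'
from h import *
w=ctrl.get_image('wrist');s=ctrl.get_image('scene');t=ctrl.get_image('top')
a=cv2.resize(s['frame'][175:235,265:335],(400,343),interpolation=2);b=cv2.resize(w['frame'][140:420,60:500],(539,343))
cv2.imwrite('pics/c9.png',cv2.resize(np.hstack([a,b]),None,fx=.85,fy=.85))
q=np.load('shaft.npy');z=zax(q[2]);o=ctrl.get_obs();R=Ro.from_rotvec(o['tool_rot']).as_matrix();print(R.T@(np.array([q[0],q[1],.075])-o['tool_pos']),o['contact_force'])
E
```

```text
[-0.00068119 -0.00139535 -0.00010203] [ 0.05486193 -0.44926829 -0.25241254]
```

View pics/c9.png

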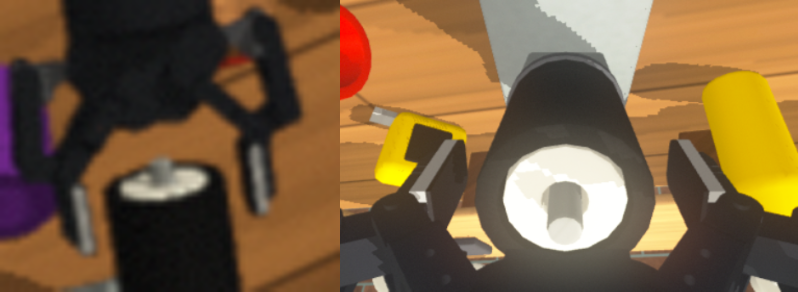

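>>> carry_out(series=[[0.11, -0.025, -0.165, 0, 0, 0, 1], [0.11, -0.025, -0.165, 0, 0, 0, 1], [0, 0, 0, 0, 0, 0, 0.75], [0, 0, 0, 0, 0, 0, 0.6], [0, 0, 0, 0, 0, 0, 0.5], [0, 0, 0, 0, 0, 0, 0.5], [0, 0, 0, 0, 0, 0, 0.5], [0, 0, 0, 0, 0, 0, 0.5]], grip_force=60)

```text
t: 9.85
tool_pos: [0.6, 0.0123, 0.0657]
tool_rot: [0.271, 2.516, -0.089]
contact_force: [-6.1, 0.3, 4.1]
opening: 0.0635
```

```bash
python3 - <<'E'
from h import *
w=ctrl.get_image('wrist');s=ctrl.get_image('scene')
a=cv2.resize(s['frame'][175:235,265:335],(400,343),interpolation=2);b=cv2.resize(w['frame'][140:420,60:500],(539,343))
cv2.imwrite('pics/c10.png',cv2.resize(np.hstack([a,b]),None,fx=.85,fy=.85))
q=np.load('shaft.npy');z=zax(q[2]);o=ctrl.get_obs();R=Ro.from_rotvec(o['tool_rot']).as_matrix();print(R.T@(np.array([q[0],q[1],.075])-o['tool_pos']),o['contact_force'],R[:,2])
E
```

```text
[-0.00161376 -0.00101444 -0.01021739] [-7.36847023  0.31924349  4.55577881] [ 0.56168146 -0.12447596 -0.81793623]
```

View pics/c10.png

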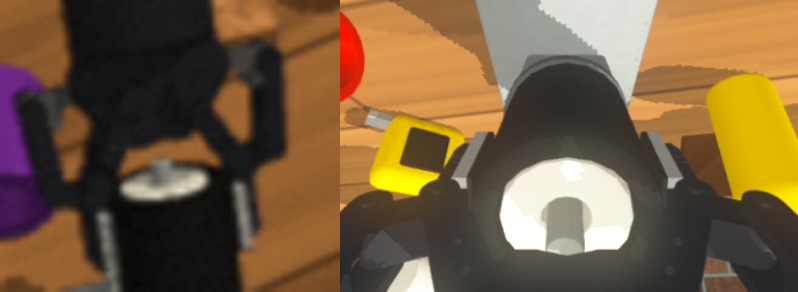

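>>> carry_out(series=[[-0.27, 0.06, 0.393, 0, 0, 0, 0.5], [-0.27, 0.06, 0.393, 0, 0, 0, 0.5], [-0.27, 0.06, 0.393, 0, 0, 0, 0.5], [-0.27, 0.06, 0.393, 0, 0, 0, 0.5], [-0.27, 0.06, 0.393, 0, 0, 0, 0.5], [-0.27, 0.06, 0.393, 0, 0, 0, 0.5]])

```text
t: 10.55
tool_pos: [0.5589, 0.0216, 0.1236]
tool_rot: [0.271, 2.517, -0.088]
contact_force: [2.4, -1.2, -4.0]
opening: 0.0635
```

```bash
python3 - <<'E'
from h import *
w=ctrl.get_image('wrist');s=ctrl.get_image('scene')
a=cv2.resize(s['frame'][155:235,265:358],(400,343),interpolation=2);b=cv2.resize(w['frame'][140:420,60:500],(539,343))
cv2.imwrite('pics/c11.png',cv2.resize(np.hstack([a,b]),None,fx=.85,fy=.85))
o=ctrl.get_obs();print(o['tool_pos'],o['contact_force'],o['opening'])
E
```

```text
[0.55953608 0.02174418 0.12492236] [ 0.01442066 -0.23451872 -3.71022804] 0.0636764961128158
```

View pics/c11.png

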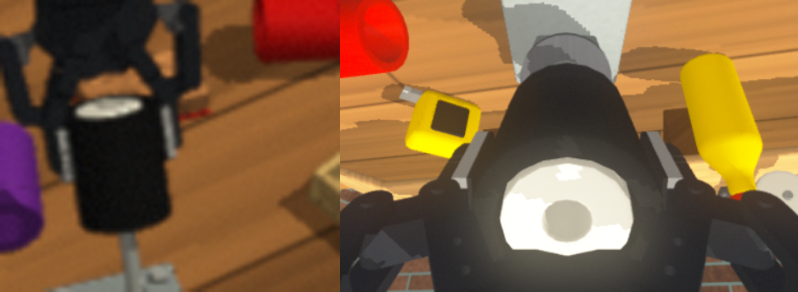

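>>> carry_out(series=[[-0.27, 0.06, 0.393, 0, 0, 0, 0.5], [-0.27, 0.06, 0.393, 0, 0, 0, 0.5], [-0.27, 0.06, 0.393, 0, 0, 0, 0.5], [-0.27, 0.06, 0.393, 0, 0, 0, 0.5], [-0.27, 0.06, 0.393, 0, 0, 0, 0.5], [-0.27, 0.06, 0.393, 0, 0, 0, 0.5], [0, 0, 0.4, 0, 0, 0, 0.5], [0, 0, 0.4, 0, 0, 0, 0.5]])

```text
t: 11.45
tool_pos: [0.5191, 0.0305, 0.2027]
tool_rot: [0.271, 2.517, -0.088]
contact_force: [-0.0, 0.2, -4.0]
opening: 0.0636
```

>>> carry_out(series=[[0.1, -0.7, 0.1, 0.1, 0.5, 0, 0.5], [0.1, -0.7, 0.1, 0.1, 0.5, 0, 0.5], [0.1, -0.7, 0.1, 0.1, 0.5, 0, 0.5], [0.1, -0.7, 0.1, 0.1, 0.5, 0, 0.5], [0.1, -0.7, 0.1, 0.1, 0.5, 0, 0.5], [0.1, -0.7, 0.1, 0.1, 0.5, 0, 0.5], [0, -0.7, 0.1, 0.1, 0.5, 0, 0.5], [0, -0.7, 0.1, 0.1, 0.5, 0, 0.5], [0, -0.7, 0.1, 0.1, 0.5, 0, 0.5], [0, -0.7, 0.1, 0.1, 0.5, 0, 0.5], [0, -0.7, 0.1, 0.1, 0.5, 0, 0.5], [0, -0.7, 0.1, 0.1, 0.5, 0, 0.5]])

```text
t: 12.65
tool_pos: [0.5354, -0.1809, 0.2335]
tool_rot: [0.332, 3.124, -0.018]
contact_force: [-0.9, -0.7, -5.0]
opening: 0.0634
```

```bash
python3 - <<'E'
from h import *
w=ctrl.get_image('wrist');s=ctrl.get_image('scene');t=ctrl.get_image('top')
cv2.imwrite('pics/c12.png',cv2.resize(np.hstack([s['frame'][120:330,100:380],cv2.resize(w['frame'],(280,210)),t['frame'][100:310,200:480]]),None,fx=.95,fy=.95))
o=ctrl.get_obs();print(o['tool_pos'],o['contact_force'],o['opening'],o['q'],Ro.from_rotvec(o['tool_rot']).as_matrix())
E
```

```text
[ 0.53571495 -0.18092605  0.23318562] [ 0.04886285 -0.24496657 -4.82505755] 0.06374911200987804 [-0.45154676 -0.11360733  1.70672117 -0.01012001  1.54316669 -1.80924967] [[-9.77434288e-01  2.11239386e-01  3.66530440e-04]
 [ 2.11221533e-01  9.77371493e-01 -1.14205620e-02]
 [-2.77070890e-03 -1.10854297e-02 -9.99934716e-01]]
```

View pics/c12.png

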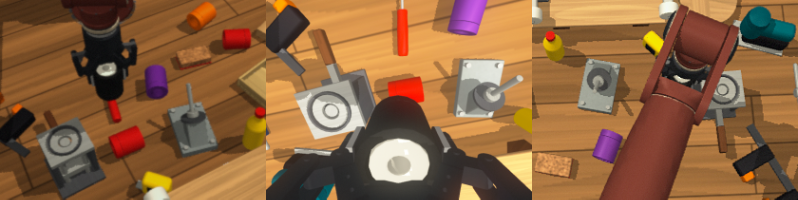

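```bash
python3 - <<'E'
from h import *
o=ctrl.get_obs();w=wr(ctrl.get_image('wrist'),o);s=ctrl.get_image('scene');t=ctrl.get_image('top')
cv2.imwrite('pics/c13.png',cv2.resize(w['frame'][130:300,30:230],(700,595),interpolation=2))
N=np.array([.537,-.321,.13]);print([proj(p,N) for p in(w,s,t)])
ang=np.linspace(0,2*np.pi,40)
for r,zz in((.035,.13),(.04,.138),(.013,.13)): pass
print('tri 2view',tri([s,t],[(166.1,266.7),(402.2,195.9)]))
E
```

```text
[array([129.99149353, 230.55571785]), array([165.67971995, 267.08043187]), array([401.20176536, 196.35503926])]
tri 2view (array([ 0.53780587, -0.32137087,  0.13297831]), [array([-0.7,  0. ]), array([-0.6, -0.1])])
```

View pics/c13.png

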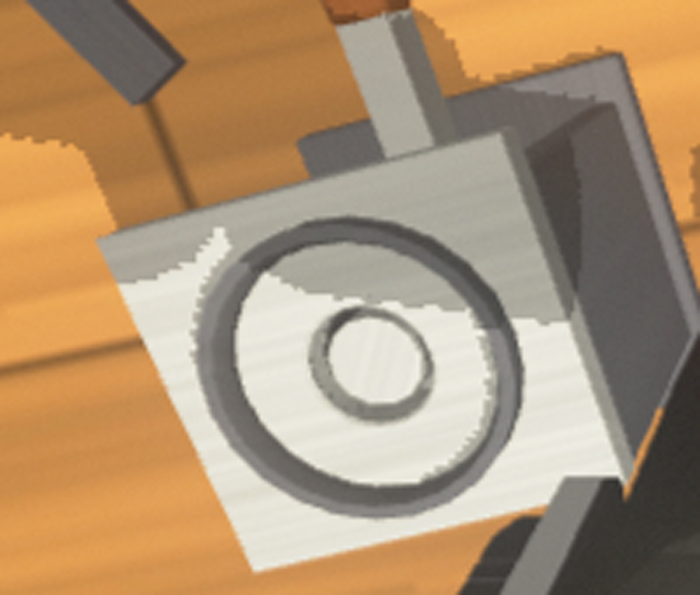

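```bash
python3 - <<'E'
from h import *
o=ctrl.get_obs();w=wr(ctrl.get_image('wrist'),o);s=ctrl.get_image('scene');t=ctrl.get_image('top')
print('wrist',atz(w,(133.7,233.4),.13), 'scene',atz(s,(166.1,266.7),.134),'top',atz(t,(402.2,195.9),.134))
# stand's yaw: handle
for nm,p in(('s',s),('t',t),('w',w)):
    hsv=cv2.cvtColor(p['frame'],cv2.COLOR_BGR2HSV); u=proj(p,[.415,-.315,.057]);print(nm,u,[(a,np.round(b)) for a,b in marks(p,'handle_grip')][:2], marks(p,'nest')[:2])
cv2.imwrite('pics/c14.png',np.hstack([cv2.resize(t['frame'][180:280,360:440],(320,400),interpolation=2),cv2.resize(w['frame'][0:230,0:230],(400,400))]))
E
```

```text
wrist [ 0.5395678  -0.31679035  0.13      ] scene [ 0.53914592 -0.32000977  0.134     ] top [ 0.53712262 -0.32260121  0.134     ]
s [156.35112324 244.96493682] [(0.75, array([363., 267.])), (0.33, array([393., 150.]))] [(0.7, array([168.1, 271.2])), (0.41, array([ 96.2, 262.8]))]
t [396.55229515 248.24583537] [(0.97, array([399., 247.]))] [(0.87, array([399.4, 191.4])), (0.58, array([270.2, 183.2]))]
w [124.23554372  95.51448525] [(0.81, array([121.,  98.]))] [(0.92, array([135.9, 240.1])), (0.55, array([ 2.6, 74.4]))]
```

View pics/c14.png

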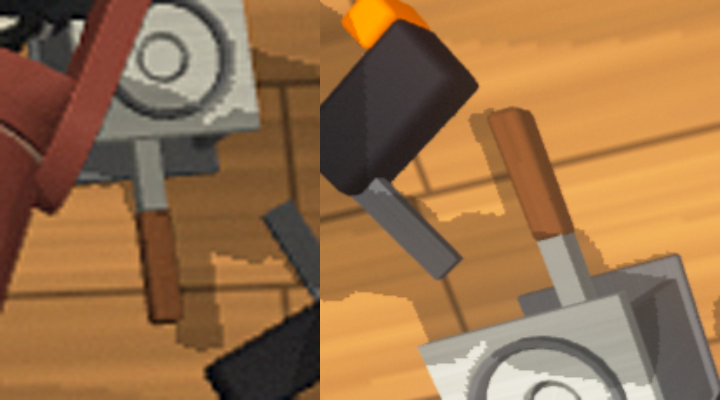

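>>> carry_out(series=[[0.01, -0.69, 0, 0.11, 0, 0, 0.5], [0.01, -0.69, 0, 0, 0, 0, 0.5], [0.01, -0.69, 0, 0, 0, 0, 0.5], [0.01, -0.69, 0, 0, 0, 0, 0.5], [0.01, -0.69, 0, 0, 0, 0, 0.5], [0.01, -0.69, 0, 0, 0, 0, 0.5], [0.01, -0.69, 0, 0, 0, 0, 0.5], [0.01, -0.69, 0, 0, 0, 0, 0.5], [0, 0, -0.9, 0, 0, 0, 0.5], [0, 0, -0.9, 0, 0, 0, 0.5], [0, 0, -0.9, 0, 0, 0, 0.5], [0, 0, 0, 0, 0, 0, 0.5]])

```text
t: 14.6
tool_pos: [0.5343, -0.3165, 0.1614]
tool_rot: [-0.331, -3.117, -0.006]
contact_force: [-0.0, -0.4, -4.6]
opening: 0.0637
```

```bash
python3 - <<'E'
from h import *
o=ctrl.get_obs();w=wr(ctrl.get_image('wrist'),o);s=ctrl.get_image('scene');t=ctrl.get_image('top')
R=Ro.from_rotvec(o['tool_rot']).as_matrix();print(o['tool_pos'],R[:,2],o['contact_force'])
im=s['frame'].copy()
f=o['tool_pos']+[0,0,.010];
cv2.imwrite('pics/c15.png',np.hstack([cv2.resize(s['frame'][200:310,110:220],(400,400),interpolation=2),cv2.resize(w['frame'][0:420,60:480],(400,400))]))
cv2.polylines(im,[np.round(cyl(s,f+[0,0,.04],[0,0,1],.032,.08)).astype(int)],True,(0,255,0),1)
cv2.imwrite('pics/c16.png',np.hstack([cv2.resize(im[180:310,100:230],(400,400),interpolation=2),cv2.resize(t['frame'][150:240,350:440],(400,400))]))
E
```

```text
[ 0.53429608 -0.31647536  0.16140166] [-0.00652552  0.0048001  -0.99996719] [-0.03309328 -0.38053154 -4.59194648]
```

View pics/c15.png

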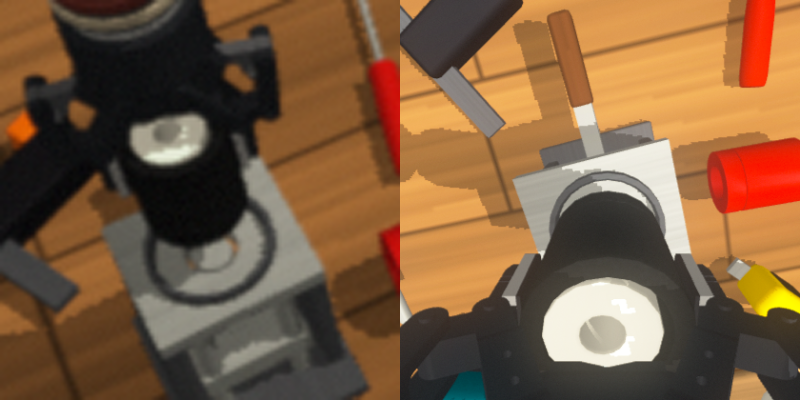

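View pics/c16.png

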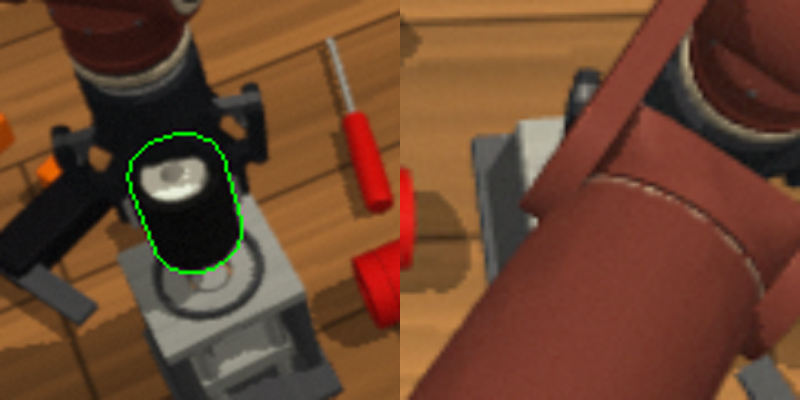

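>>> carry_out(series=[[0.18, -0.12, -0.3, -0.05, -0.06, 0, 0.5], [0, 0, -0.3, 0, 0, 0, 0.5], [0, 0, -0.3, 0, 0, 0, 0.5], [0, 0, 0, 0, 0, 0, 0.5], [0, 0, 0, 0, 0, 0, 0.5]])

```text
t: 15.25
tool_pos: [0.5408, -0.3202, 0.1431]
tool_rot: [0.331, 3.118, -0.006]
contact_force: [0.6, -0.1, -4.3]
opening: 0.0636
```

```bash
cat > look.py <<'E'
from h import *
import sys
o=ctrl.get_obs();w=wr(ctrl.get_image('wrist'),o);s=ctrl.get_image('scene')
R=Ro.from_rotvec(o['tool_rot']).as_matrix();print(o['t'],o['tool_pos'],R[:,2],R[:2,1],o['contact_force'],o['opening'])
cv2.imwrite('pics/'+sys.argv[1],np.hstack([cv2.resize(s['frame'][200:310,110:220],(400,400),interpolation=2),cv2.resize(w['frame'][0:420,60:480],(400,400))]))
E
python3 look.py c17.png
```

```text
15.25 [ 0.54081767 -0.32020974  0.14314662] [ 0.00531455 -0.00467118 -0.99997497] [0.20967821 0.97776435] [ 0.62372828 -0.09329152 -4.27034619] 0.06356008054502839
```

View pics/c17.png

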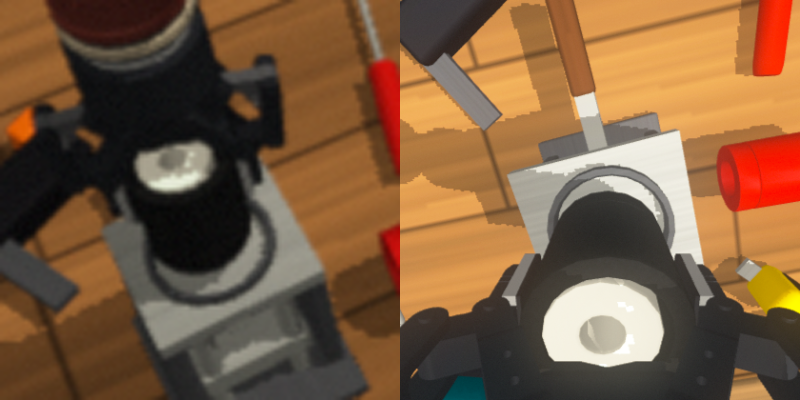

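>>> carry_out(series=[[0, 0, -0.25, 0, 0, 0, 0.5], [0, 0, -0.25, 0, 0, 0, 0.5], [0, 0, -0.1, 0, 0, 0, 0.5], [0, 0, 0, 0, 0, 0, 0.5], [0, 0, 0, 0, 0, 0, 0.5]])

```text
t: 15.85
tool_pos: [0.5411, -0.3204, 0.1286]
tool_rot: [0.331, 3.118, -0.007]
contact_force: [-0.0, 0.1, -3.0]
opening: 0.0635
```

```bash
python3 look.py c18.png
```

```text
15.85 [ 0.5410724  -0.32041198  0.12856332] [ 0.00602146 -0.00516166 -0.99996855] [0.20973585 0.97775076] [-0.04980631  0.12476917 -3.0301329 ] 0.06350289296581683
```

View pics/c18.png

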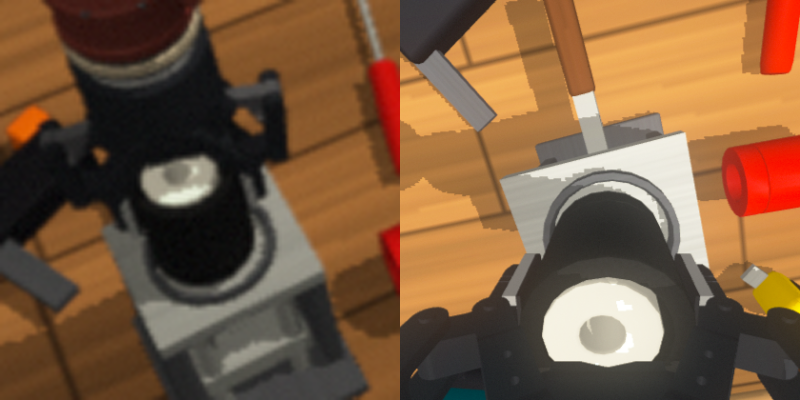

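>>> carry_out(series=[[0, 0.1, 0, 0, 0, 0, 0.5], [0, 0, -0.12, 0, 0, 0, 0.5], [0, 0, -0.12, 0, 0, 0, 0.5], [0, 0, 0, 0, 0, 0, 0.5], [0, 0, 0, 0, 0, 0, 0.5]])

```text
t: 16.45
tool_pos: [0.5409, -0.3178, 0.1224]
tool_rot: [0.331, 3.118, -0.007]
contact_force: [0.4, 0.5, -4.5]
opening: 0.0634
```

```bash
python3 look.py c19.png
```

```text
16.45 [ 0.54092598 -0.31783664  0.12236938] [ 0.00568298 -0.00494349 -0.99997163] [0.20973475 0.97775154] [ 0.36476548  0.4845005  -4.53122541] 0.0634003715610344
```

View pics/c19.png

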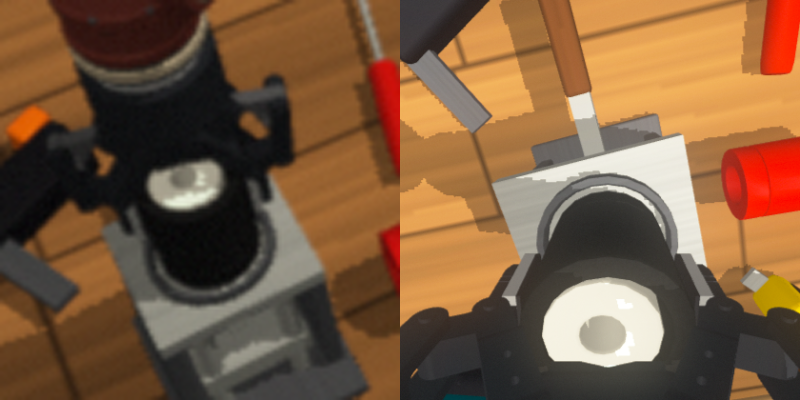

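>>> carry_out(series=[[0, 0, -0.1, 0, 0, 0, 0.5], [0, 0, 0, 0, 0, 0, 0.5], [0, 0, 0, 0, 0, 0, 0.5]])

```text
t: 16.85
tool_pos: [0.5411, -0.318, 0.1202]
tool_rot: [0.331, 3.118, -0.007]
contact_force: [0.2, -0.3, -4.1]
opening: 0.064
```

>>> carry_out(series=[[0, 0, -0.06, 0, 0, 0, 0.5], [0, 0, 0, 0, 0, 0, 0.5], [0, 0, 0, 0, 0, 0, 0.5]])

```text
t: 17.15
tool_pos: [0.5414, -0.3181, 0.12]
tool_rot: [0.33, 3.117, -0.008]
contact_force: [-2.4, 1.6, 4.5]
opening: 0.0638
```

```bash
python3 look.py c20.png
```

```text
17.15 [ 0.5413725  -0.31810702  0.12002288] [ 0.00684511 -0.00564816 -0.99996062] [0.20971227 0.9777546 ] [-2.43868069  1.61198184  4.54549541] 0.0638350723077417
```

View pics/c20.png

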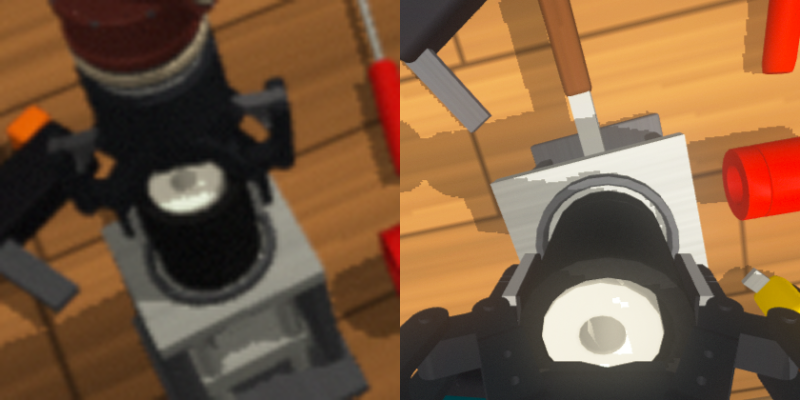

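>>> carry_out(series=[[0, 0, 0, 0, 0, 0, 0.8], [0, 0, 0, 0, 0, 0, 0.9], [0, 0, 0, 0, 0, 0, 1], [0, 0, 0, 0, 0, 0, 1], [0, 0, 0, 0, 0, 0, 1]])

```text
t: 17.75
tool_pos: [0.5411, -0.318, 0.1185]
tool_rot: [0.331, 3.117, -0.007]
contact_force: [0.2, -0.0, -0.4]
opening: 0.0852
```

```bash
python3 look.py c21.png
```

```text
17.75 [ 0.54109682 -0.3180034   0.11852521] [ 0.00612173 -0.00532687 -0.99996707] [0.20979086 0.97773841] [ 0.23759882 -0.01720413 -0.35754864] 0.0852237838313805
```

View pics/c21.png

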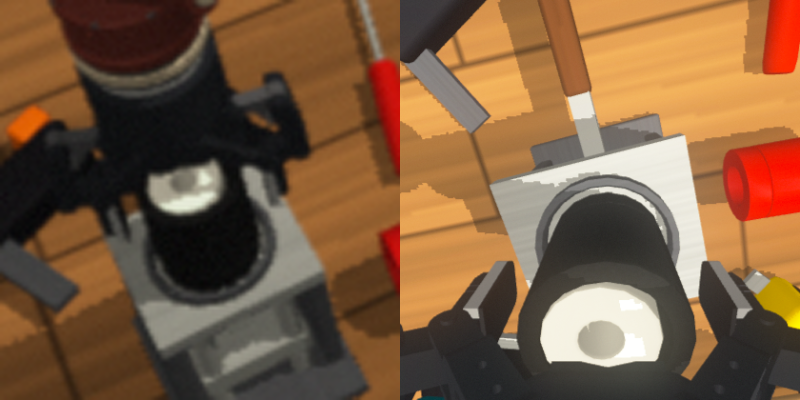

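>>> carry_out(series=[[0, 0, 0.5, 0, 0, 0, 1], [0, 0, 0.8, 0, 0, 0, 1], [0, 0, 0.8, 0, 0, 0, 1], [0, 0, 0.8, 0, 0, 0, 1], [-0.5, 0, 0.8, 0, 0, 0, 1], [-0.8, 0, 0.8, 0, 0, 0, 1], [-0.8, 0, 0.5, 0, 0, 0, 1], [-0.8, 0, 0, 0, 0, 0, 1], [-0.8, 0, 0, 0, 0, 0, 1], [-0.8, 0, 0, 0, 0, 0, 1], [0, 0, 0, 0, 0, 0, 1]])

```text
t: 18.95
tool_pos: [0.4274, -0.3183, 0.2452]
tool_rot: [0.333, 3.116, -0.009]
contact_force: [0.1, -0.8, -0.3]
opening: 0.0856
```

```bash
cat > l2.py <<'E'
from h import *
import sys
o=ctrl.get_obs();w=wr(ctrl.get_image('wrist'),o);s=ctrl.get_image('scene');t=ctrl.get_image('top')
R=Ro.from_rotvec(o['tool_rot']).as_matrix();print(o['t'],o['tool_pos'],R[:,2],R[:2,1],o['contact_force'],o['opening'])
N=np.array([.5395,-.3185,.13]);ims=[]
for p in(s,t):
    im=cv2.resize(p['frame'],None,fx=4,fy=4,interpolation=2)
    if len(sys.argv)<3:cv2.polylines(im,[np.round((cyl(p,N+[0,0,.04],[0,0,1],.032,.08)+.5)*4).astype(int)],True,(0,255,0),1)
    c=(proj(p,N+[0,0,.02])*4).astype(int);ims.append(cv2.resize(im[c[1]-220:c[1]+200,max(c[0]-200,0):c[0]+200],(400,420)))
cv2.imwrite('pics/'+sys.argv[1],np.hstack(ims));save(w,'w_'+sys.argv[1])
E
python3 l2.py c22.png
```

```text
18.95 [ 0.42744766 -0.31827001  0.24515359] [ 0.00722013 -0.00682603 -0.99995064] [0.21135857 0.97739505] [ 0.09742281 -0.75128674 -0.32612449] 0.08561894447703065
```

View pics/c22.png

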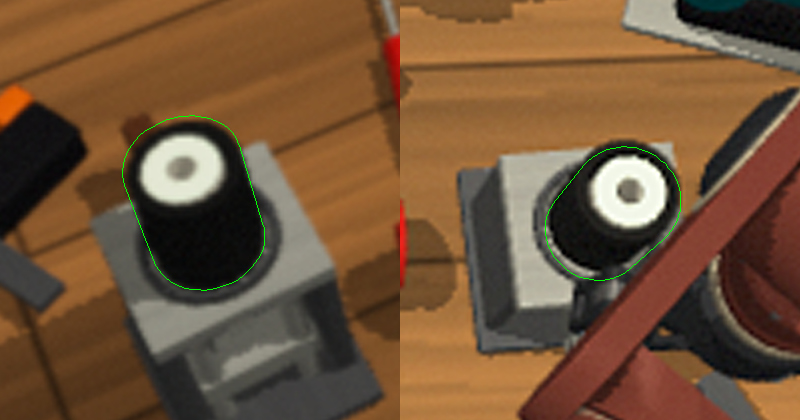

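View pics/w_c22.png

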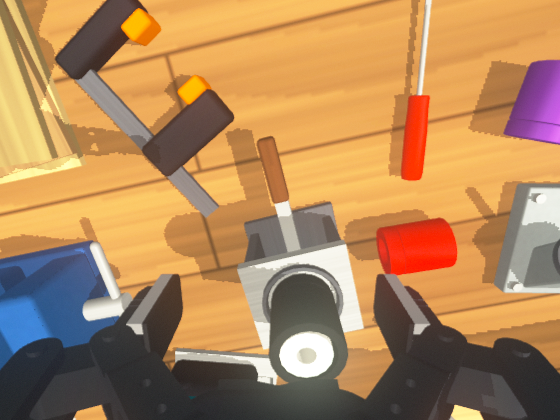

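```bash
python3 - <<'E'
from h import *
o=ctrl.get_obs();w=wr(ctrl.get_image('wrist'),o);s=ctrl.get_image('scene');t=ctrl.get_image('top')
for p in(w,s,t): print(marks(p,'handle_grip')[:2],marks(p,'nest')[:2])
f=w['frame'];hsv=cv2.cvtColor(f,cv2.COLOR_BGR2HSV)
cv2.imwrite('pics/c23.png',cv2.resize(f[110:270,220:340],(600,800))[:600])
c=cv2.resize(f[120:260,140:340],(800,560),interpolation=2);cv2.imwrite('pics/c23.png',c)
E
```

```text
[(0.86, array([273.9, 166.8])), (0.71, array([149. , 137.3]))] []
[(0.85, array([149.7, 248.6])), (0.33, array([162.8, 260. ]))] [(0.79, array([167.2, 269.3]))]
[] [(0.59, array([396.2, 190.9]))]
```

View pics/c23.png

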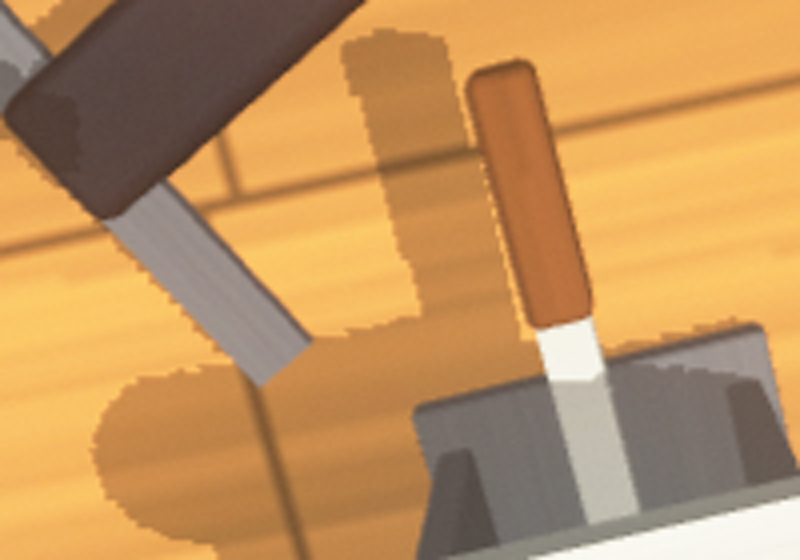

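```bash
python3 - <<'E'
from h import *
o=ctrl.get_obs();w=wr(ctrl.get_image('wrist'),o);s=ctrl.get_image('scene')
for z in(.057,.060):
  P=[atz(w,u,z) for u in((265,136.5),(281.2,200.5),(273,168.7))];print(np.round(P,4),np.linalg.norm(P[0]-P[1]),'yaw',np.degrees(np.arctan2(*(P[1]-P[0])[[1,0]])))
print('scene',atz(s,(149.7,248.6),.046), 'clampjaw',atz(w,(140+105/4,120+215/4),.036),atz(w,(140+360/4,120),.036),'bar',atz(w,(140+305/4,120+350/4),.02))
print(o['tool_pos'],o['q'])
E
```

```text
[[ 0.3808 -0.3217  0.057 ]
 [ 0.455  -0.3194  0.057 ]
 [ 0.417  -0.3207  0.057 ]] 0.07428511214314461 yaw 1.7857517599116293
[[ 0.3806 -0.3215  0.06  ]
 [ 0.4542 -0.3192  0.06  ]
 [ 0.4165 -0.3205  0.06  ]] 0.07368081346815163 yaw 1.7857517599116108
scene [ 0.40950239 -0.33326143  0.046     ] clampjaw [ 0.40024791 -0.44713791  0.036     ] [ 0.35646904 -0.35753576  0.036     ] bar [ 0.45734064 -0.40429358  0.02      ]
[ 0.42874865 -0.31790124  0.24355611] [-7.77803251e-01 -1.98803317e-01  1.76559203e+00  5.29183912e-04
  1.56704984e+00 -2.13756047e+00]
```

>>> carry_out(series=[[-0.3, -0.05, -0.8, 0, 0, 0.61, 0.55], [-0.2, -0.05, -0.8, 0, 0, 0.61, 0.55], [0, 0, -0.8, 0, 0, 0.61, 0.55], [0, 0, -0.8, 0, 0, 0.61, 0.55], [0, 0, -0.8, 0, 0, 0, 0.55], [0, 0, -0.8, 0, 0, 0, 0.55], [0, 0, -0.8, 0, 0, 0, 0.55], [0, 0, 0, 0, 0, 0, 0.55], [0, 0, 0, 0, 0, 0, 0.55]])

```text
t: 20.55
tool_pos: [0.4161, -0.3204, 0.1038]
tool_rot: [-0.051, 3.134, -0.005]
contact_force: [0.8, 0.1, 0.6]
opening: 0.047
```

```bash
python3 l2.py c24.png 1
```

```text
20.55 [ 0.41605382 -0.32038242  0.10383158] [ 0.00689666 -0.00326005 -0.9999709 ] [-0.03269399  0.99945934] [0.83585791 0.13917315 0.6237727 ] 0.04695629852187229
```

View pics/w_c24.png

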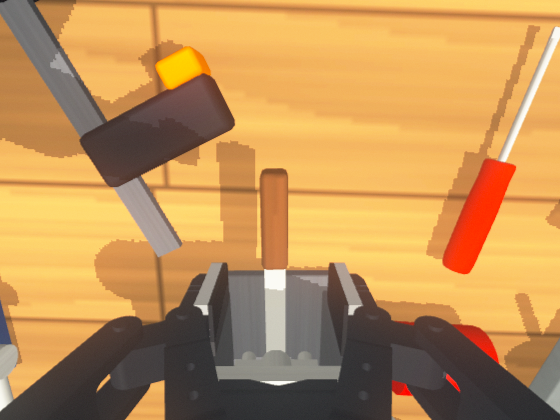

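View pics/c24.png

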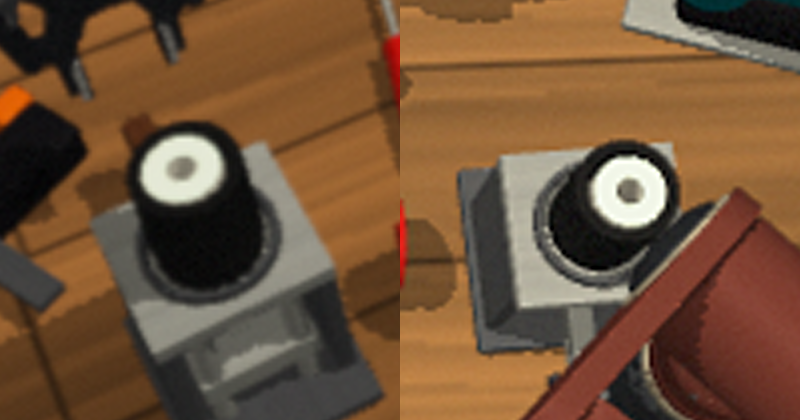

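>>> carry_out(series=[[0, 0, -0.6, 0, 0, 0, 0.55], [0, 0, -0.6, 0, 0, 0, 0.55], [0, 0, -0.6, 0, 0, 0, 0.55], [0, 0, -0.6, 0, 0, 0, 0.55], [0, 0, -0.6, 0, 0, 0, 0.55], [0, 0, -0.6, 0, 0, 0, 0.55], [0, 0, -0.6, 0, 0, 0, 0.55], [0, 0, 0, 0, 0, 0, 0.55], [0, 0, 0, 0, 0, 0, 0.55]])

```text
t: 21.6
tool_pos: [0.416, -0.3203, -0.0017]
tool_rot: [-0.051, 3.135, -0.005]
contact_force: [-0.7, 0.3, 0.3]
opening: 0.0468
```

```bash
python3 - <<'E'
from h import *
o=ctrl.get_obs();w=ctrl.get_image('wrist');s=ctrl.get_image('scene')
print(o['tool_pos'],o['contact_force'])
cv2.imwrite('pics/c25.png',np.hstack([cv2.resize(s['frame'][190:290,90:220],(520,400),interpolation=2),cv2.resize(w['frame'][200:400,210:350],(280,400))]))
E
```

```text
[ 0.41595971 -0.32030529 -0.00172837] [-0.70321494  0.25530469  0.33493328]
```

View pics/c25.png

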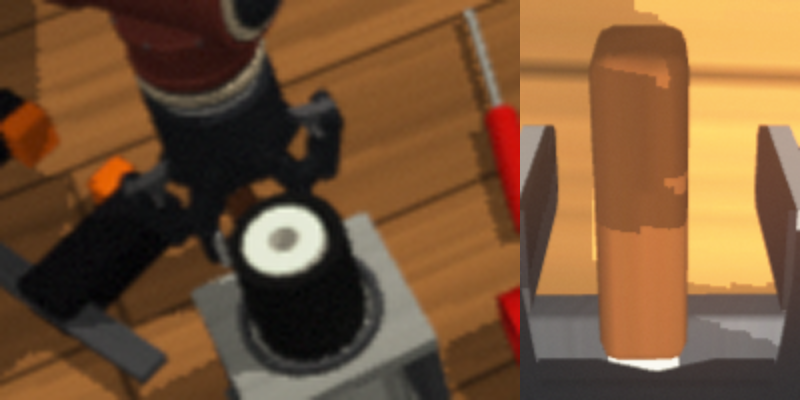

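>>> carry_out(series=[[0, 0, -0.28, 0, 0, 0, 0.55], [0, 0, 0, 0, 0, 0, 0.35], [0, 0, 0, 0, 0, 0, 0.1], [0, 0, 0, 0, 0, 0, 0.1], [0, 0, 0, 0, 0, 0, 0.1], [0, 0, 0, 0, 0, 0, 0.1], [0, 0, 0, 0, 0, 0, 0.1]], grip_force=80)

```text
t: 22.4
tool_pos: [0.4161, -0.3239, -0.0077]
tool_rot: [-0.052, 3.133, -0.017]
contact_force: [0.4, -12.5, -5.1]
opening: 0.019
```

```bash
python3 - <<'E'
from h import *
o=ctrl.get_obs();w=ctrl.get_image('wrist');s=ctrl.get_image('scene')
print(o['tool_pos'],o['contact_force'],o['opening'])
cv2.imwrite('pics/c26.png',np.hstack([cv2.resize(s['frame'][190:290,90:220],(520,400),interpolation=2),cv2.resize(w['frame'][200:400,210:350],(280,400))]))
E
```

```text
[ 0.41612825 -0.32385864 -0.00766592] [  0.39937337 -12.48693029  -5.0612793 ] 0.01895121925056355
```

View pics/c26.png

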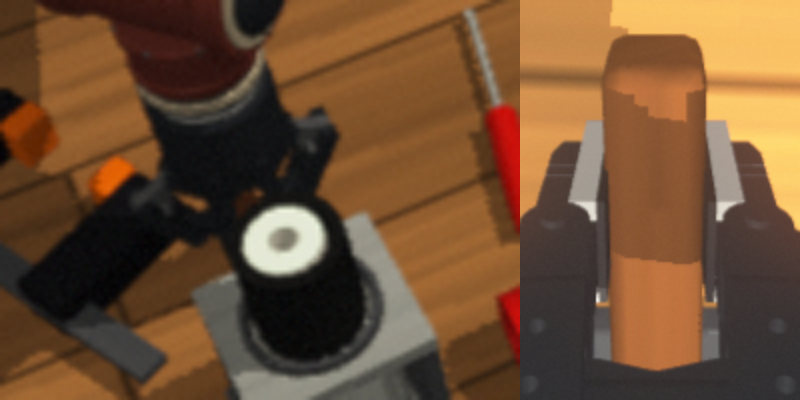

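>>> carry_out(series=[[0, -0.13, 0, 0, 0, 0, 0.1], [0, 0, 0.25, 0, 0, 0, 0.1], [0, 0, 0.25, 0, 0, 0, 0.1], [0, 0, 0.25, 0, 0, 0, 0.1], [0, 0, 0.25, 0, 0, 0, 0.1], [0, 0, 0.25, 0, 0, 0, 0.1], [0, 0, 0.25, 0, 0, 0, 0.1], [0, 0, 0, 0, 0, 0, 0.1], [0, 0, 0, 0, 0, 0, 0.1]])

```text
t: 23.4
tool_pos: [0.4161, -0.3236, 0.0285]
tool_rot: [-0.052, 3.134, -0.007]
contact_force: [2.7, -3.8, -8.2]
opening: 0.0187
```

```bash
python3 - <<'E'
from h import *
o=ctrl.get_obs();w=ctrl.get_image('wrist');s=ctrl.get_image('scene')
print(o['tool_pos'],o['contact_force'],o['opening'])
cv2.imwrite('pics/c27.png',np.hstack([cv2.resize(s['frame'][190:290,90:220],(520,400),interpolation=2),cv2.resize(w['frame'][200:400,210:350],(280,400))]))
E
```

```text
[ 0.41606874 -0.32360167  0.0285446 ] [ 2.68112365 -3.75664114 -8.17906625] 0.01869171334691113
```

View pics/c27.png

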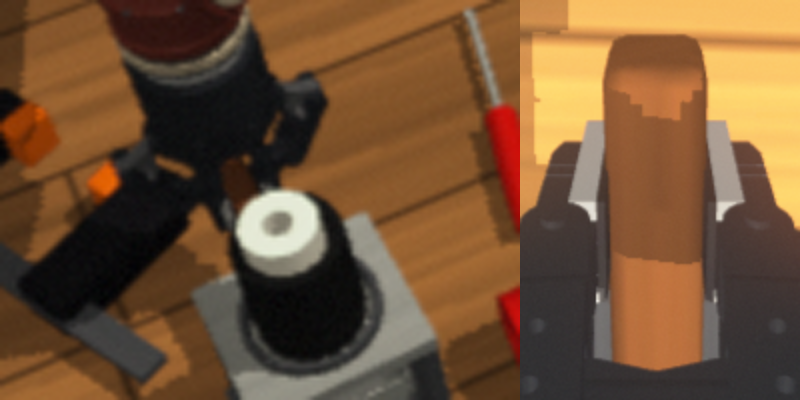

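>>> carry_out(series=[[0, 0, 0.2, 0, 0, 0, 0.1], [0, 0, 0.2, 0, 0, 0, 0.1], [0, 0, 0.2, 0, 0, 0, 0.1], [0, 0, 0.2, 0, 0, 0, 0.1], [0, 0, 0.2, 0, 0, 0, 0.1], [0, 0, 0.1, 0, 0, 0, 0.1], [0, 0, 0.1, 0, 0, 0, 0.1], [0, 0, 0, 0, 0, 0, 0.1], [0, 0, 0, 0, 0, 0, 0.1]])

```text
t: 24.4
tool_pos: [0.4161, -0.3235, 0.0525]
tool_rot: [-0.051, 3.132, -0.008]
contact_force: [19.2, -17.4, -41.4]
opening: 0.0189
```

```bash
python3 - <<'E'
from h import *
o=ctrl.get_obs();w=ctrl.get_image('wrist');s=ctrl.get_image('scene')
print(o['tool_pos'],o['contact_force'],o['opening'])
cv2.imwrite('pics/c28.png',np.hstack([cv2.resize(s['frame'][190:290,90:220],(520,400),interpolation=2),cv2.resize(w['frame'][200:400,210:350],(280,400))]))
E
```

```text
[ 0.41613431 -0.32351131  0.05246957] [ 19.18701851 -17.35929345 -41.35506774] 0.01894831914121147
```

View pics/c28.png

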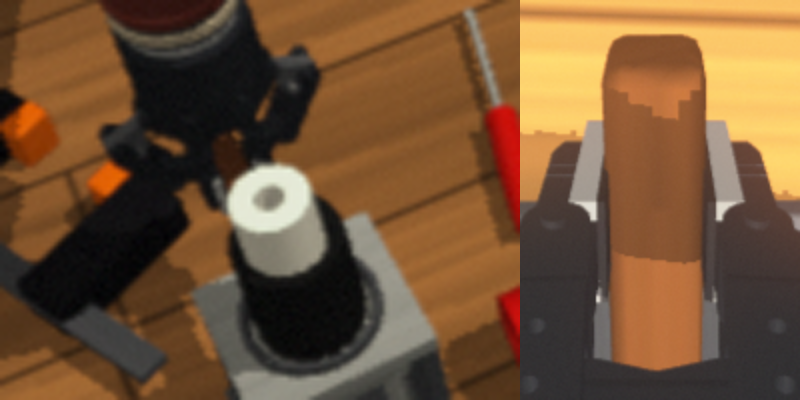

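>>> carry_out(series=[[0, 0, -0.15, 0, 0, 0, 0.1], [0, 0, 0, 0, 0, 0, 0.1], [0, 0, 0, 0, 0, 0, 0.3], [0, 0, 0, 0, 0, 0, 0.55], [0, 0, 0, 0, 0, 0, 0.55], [0, 0, 0, 0, 0, 0, 0.55]])

```text
t: 25.1
tool_pos: [0.4165, -0.3241, 0.0566]
tool_rot: [-0.051, 3.133, -0.008]
contact_force: [0.2, 0.7, 0.6]
opening: 0.047
```

```bash
python3 - <<'E'
from h import *
o=ctrl.get_obs();w=ctrl.get_image('wrist');s=ctrl.get_image('scene')
print(o['tool_pos'],o['contact_force'],o['opening'])
cv2.imwrite('pics/c29.png',np.hstack([cv2.resize(s['frame'][190:290,90:220],(520,400),interpolation=2),cv2.resize(w['frame'][200:400,210:350],(280,400))]))
E
```

```text
[ 0.41651104 -0.32411258  0.05659487] [0.17853624 0.74293607 0.6038753 ] 0.04700467719852347
```

View pics/c29.png

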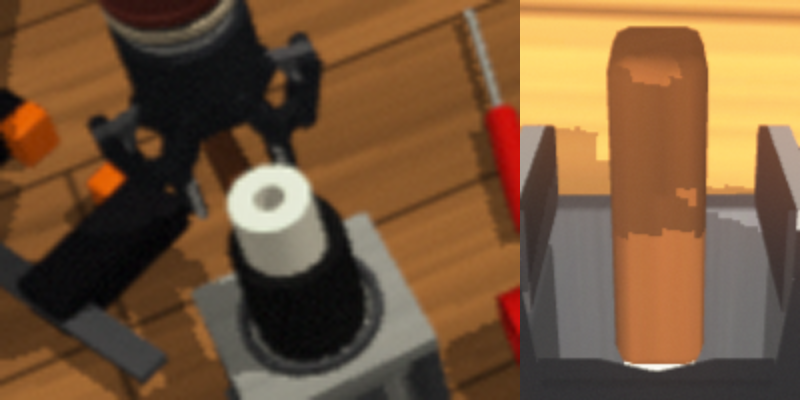

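>>> carry_out(series=[[0, 0, 0.5, 0, 0, 0, 0.55], [0, 0, 0.8, 0, 0, 0, 0.55], [0, 0, 0.8, 0, 0, 0, 0.55], [0, 0, 0.9, 0, 0, 0, 0.7], [0, 0, 0.9, 0, 0, 0, 0.85], [0, 0, 0.9, 0, 0, 0, 1], [0, 0, 0.9, 0, 0, 0, 1], [0, 0, 0.9, 0, 0, 0, 1], [0, 0, 0.9, 0, 0, 0, 1], [0, 0, 0.9, 0, 0, 0, 1], [0.2, 0, 0.3, 0, 0, 0, 1], [0.3, 0, 0, 0, 0, 0, 1]])

```text
t: 26.4
tool_pos: [0.4295, -0.3243, 0.2753]
tool_rot: [-0.05, 3.131, -0.01]
contact_force: [0.2, -0.4, -0.7]
opening: 0.0854
```

>>> carry_out(series=[[0.8, 0.05, 0, 0, 0, 0, 1], [0.8, 0.05, 0, 0, 0, 0, 1], [0, 0, 0, 0, 0, 0, 1], [0, 0, 0, 0, 0, 0, 1]])

```text
t: 26.8
tool_pos: [0.4684, -0.3206, 0.2713]
tool_rot: [-0.053, 3.136, -0.003]
contact_force: [-1.7, 0.0, 0.6]
opening: 0.0855
```

```bash
python3 l2.py c30.png; python3 - <<'E'
from h import *
o=ctrl.get_obs();w=wr(ctrl.get_image('wrist'),o);im=w['frame']
for z in(.249,):
  B=np.array([.541,-.318,z]);print(proj(w,B))
  cv2.polylines(im,[np.round(cyl(w,B,[0,0,1],.022,1e-5)).astype(int)],True,(0,0,255),1)
cv2.imwrite('pics/w31.png',im)
E
```

```text
26.8 [ 0.46836513 -0.32061151  0.2712594 ] [ 0.00476278 -0.00178196 -0.99998707] [-0.03349129  0.99943713] [-1.71928575  0.02557176  0.58565905] 0.08553577206967593
[277.70871437 324.14841225]
```

View pics/w31.png

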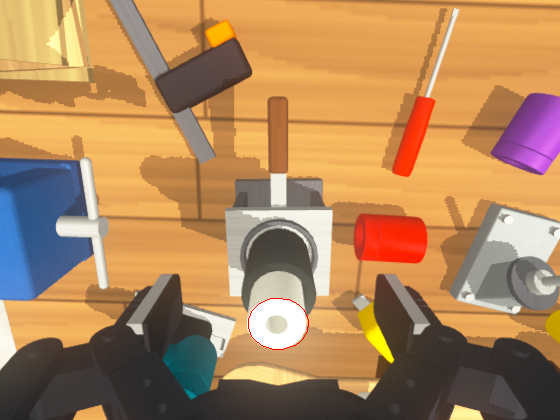

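View pics/c30.png

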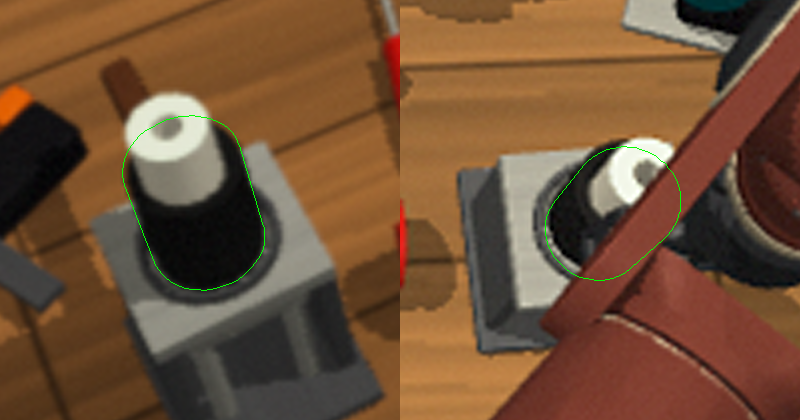

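>>> carry_out(series=[[0.73, 0.025, 0, 0, 0, 0, 1], [0.73, 0.025, 0, 0, 0, 0, 1], [0.73, 0.025, 0, 0, 0, 0, 1], [0.73, 0.025, 0, 0, 0, 0, 1], [0, 0, 0, 0, 0, 0, 1], [0, 0, -0.7, 0, 0, 0, 1], [0, 0, -0.7, 0, 0, 0, 1], [0, 0, -0.7, 0, 0, 0, 1], [0, 0, -0.7, 0, 0, 0, 1], [0, 0, 0, 0, 0, 0, 1], [0, 0, 0, 0, 0, 0, 1]])

```text
t: 28.1
tool_pos: [0.5411, -0.3185, 0.202]
tool_rot: [-0.051, 3.135, -0.004]
contact_force: [-0.6, 0.3, 0.7]
opening: 0.0856
```

```bash
python3 - <<'E'
from h import *
o=ctrl.get_obs();w=ctrl.get_image('wrist');s=ctrl.get_image('scene')
print(o['tool_pos'],o['contact_force'],o['opening'])
cv2.imwrite('pics/c32.png',np.hstack([cv2.resize(s['frame'][190:290,110:210],(400,400),interpolation=2),cv2.resize(w['frame'][140:420,140:420],(400,400))]))
E
```

```text
[ 0.54107686 -0.31848907  0.20195914] [-0.59160842  0.29914896  0.65905441] 0.08562392176135973
```

View pics/c32.png

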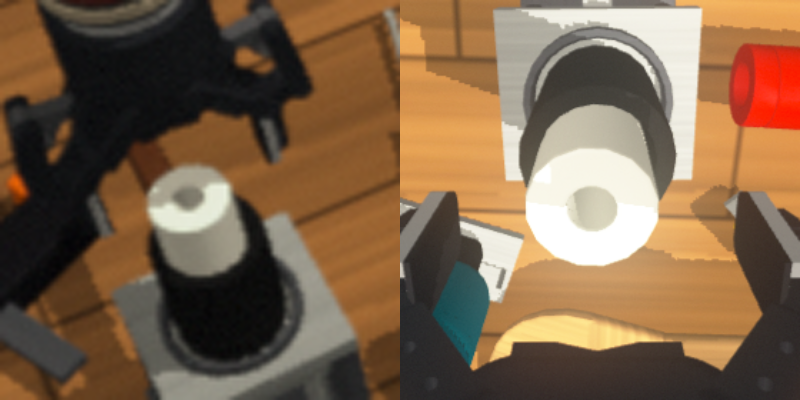

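>>> carry_out(series=[[0, 0, -0.35, 0, 0, 0, 1], [0, 0, -0.35, 0, 0, 0, 1], [0, 0, -0.3, 0, 0, 0, 1], [0, 0, 0, 0, 0, 0, 0.7], [0, 0, 0, 0, 0, 0, 0.6], [0, 0, 0, 0, 0, 0, 0.6]], grip_force=40)

```text
t: 28.8
tool_pos: [0.5418, -0.3188, 0.1783]
tool_rot: [-0.051, 3.134, -0.006]
contact_force: [0.5, -0.7, -0.2]
opening: 0.0512
```

```bash
python3 - <<'E'
from h import *
o=ctrl.get_obs();w=ctrl.get_image('wrist');s=ctrl.get_image('scene')
print(o['tool_pos'],o['contact_force'],o['opening'])
cv2.imwrite('pics/c33.png',np.hstack([cv2.resize(s['frame'][190:290,110:210],(400,400),interpolation=2),cv2.resize(w['frame'][140:420,140:420],(400,400))]))
E
```

```text
[ 0.54178062 -0.31884054  0.17830444] [ 0.5114629  -0.65753556 -0.16311067] 0.051161981153315494
```

View pics/c33.png

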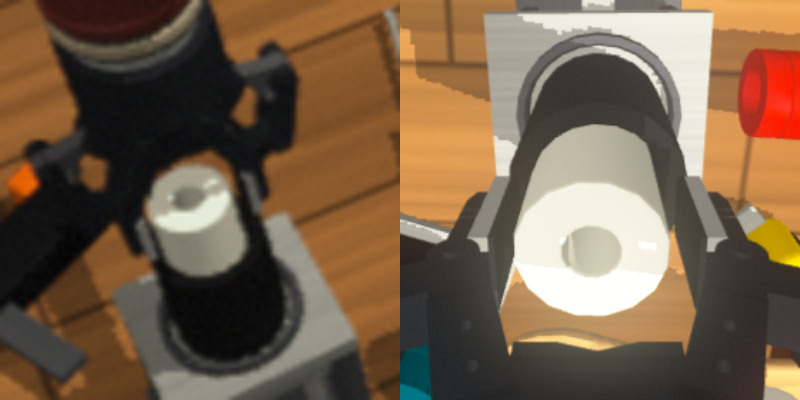

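>>> carry_out(series=[[0, -0.03, 0, 0, 0, 0, 0.55], [0, 0, 0, 0, 0, 0, 0.4], [0, 0, 0, 0, 0, 0, 0.4], [0, 0, 0, 0, 0, 0, 0.4], [0, 0, 0, 0, 0, 0, 0.4]], grip_force=40)

```text
t: 29.4
tool_pos: [0.5418, -0.3198, 0.1785]
tool_rot: [-0.051, 3.133, -0.007]
contact_force: [1.0, -0.3, 1.6]
opening: 0.0428
```

>>> carry_out(series=[[0, 0, 0.2, 0, 0, 0, 0.4], [0, 0, 0.25, 0, 0, 0, 0.4], [0, 0, 0.25, 0, 0, 0, 0.4]])

```text
t: 29.7
tool_pos: [0.5414, -0.3192, 0.1954]
tool_rot: [-0.051, 3.135, -0.005]
contact_force: [0.7, -0.1, -2.8]
opening: 0.0427
```

```bash
python3 - <<'E'
from h import *
o=ctrl.get_obs();w=ctrl.get_image('wrist');s=ctrl.get_image('scene')
print(o['tool_pos'],o['contact_force'],o['opening'])
cv2.imwrite('pics/c34.png',np.hstack([cv2.resize(s['frame'][190:290,110:210],(400,400),interpolation=2),cv2.resize(w['frame'][140:420,140:420],(400,400))]))
E
```

```text
[ 0.54140355 -0.31916875  0.1954172 ] [ 0.65808274 -0.08939011 -2.78095103] 0.04267303722870787
```

View pics/c34.png

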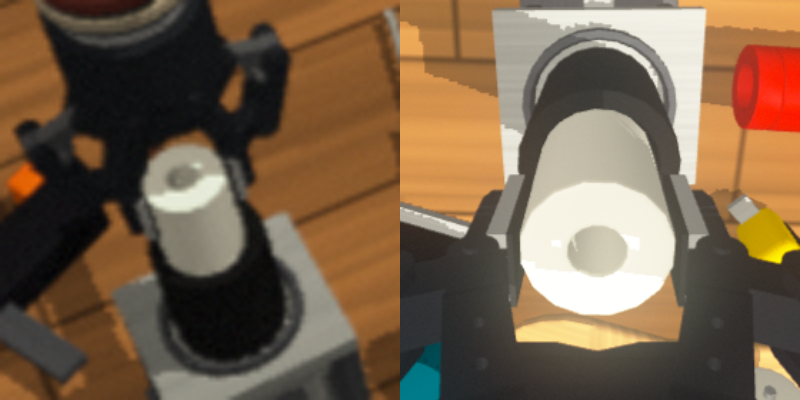

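>>> carry_out(series=[[0, 0, 0.5, 0, 0, 0, 0.4], [0, 0, 0.7, 0, 0, 0, 0.4], [0, 0, 0.8, 0, 0, 0, 0.4], [0, 0, 0.8, 0, 0, 0, 0.4], [0, 0, 0.6, 0, 0, 0, 0.4], [0, 0, 0, 0, 0, 0, 0.4]])

```text
t: 30.4
tool_pos: [0.5429, -0.3204, 0.2851]
tool_rot: [-0.051, 3.129, -0.012]
contact_force: [-0.1, 0.3, -1.7]
opening: 0.0426
```

>>> carry_out(series=[[0, 0.5, 0, 0, 0, 0, 0.4], [0, 0.9, 0, 0, 0, 0, 0.4], [0, 0.9, 0, 0, 0, 0, 0.4], [0, 0.9, 0, 0, 0, 0, 0.4], [0, 0.9, 0, 0, 0, 0, 0.4], [0, 0.9, 0, 0, 0, 0, 0.4], [0, 0.9, 0, 0, 0, 0, 0.4], [0, 0.9, 0, 0, 0, 0, 0.4], [0, 0.9, 0, 0, 0, 0, 0.4], [0, 0.9, 0, 0, 0, 0, 0.4], [0, 0.9, 0, 0, 0, 0, 0.4], [0, 0.9, 0, 0, 0, 0, 0.4]])

```text
t: 31.6
tool_pos: [0.5404, -0.0575, 0.2786]
tool_rot: [-0.052, 3.137, -0.004]
contact_force: [-0.1, 0.2, -0.6]
opening: 0.0428
```

>>> carry_out(series=[[0, 0.9, 0, 0, 0, 0, 0.4], [0, 0.9, 0, 0, 0, 0, 0.4], [0, 0.9, 0, 0, 0, 0, 0.4], [0, 0.9, 0, 0, 0, 0, 0.4], [0, 0.9, 0, 0, 0, 0, 0.4], [0, 0.9, 0, 0, 0, 0, 0.4], [0, 0.9, 0, 0, 0, 0, 0.4], [0, 0.7, 0, 0, 0, 0, 0.4], [0, 0.4, 0, 0, 0, 0, 0.4], [0, 0, 0, 0, 0, 0, 0.4], [0, 0, 0, 0, 0, 0, 0.4]])

```text
t: 32.7
tool_pos: [0.5412, 0.1253, 0.2798]
tool_rot: [-0.052, 3.135, -0.007]
contact_force: [0.0, 0.0, -1.3]
opening: 0.0426
```

```bash
python3 l2.py c35.png; python3 - <<'E'
from h import *
o=ctrl.get_obs();w=wr(ctrl.get_image('wrist'),o);s=ctrl.get_image('scene');t=ctrl.get_image('top')
for p in(w,s,t):
    m=marks(p,'tray_in')[:2];print(m,[np.round(atz(p,x[1],.008),4) for x in m])
cv2.imwrite('pics/c36.png',np.hstack([cv2.resize(s['frame'][120:260,310:450],(400,400),interpolation=2),t['frame'][100:300,60:260].repeat(2,0).repeat(2,1)]))
E
```

```text
32.7 [0.54115859 0.12534341 0.2797565 ] [ 0.00605    -0.00417742 -0.99997297] [-0.03284022  0.99945104] [ 0.02026904  0.04298795 -1.33523625] 0.04264505149545802
[(0.85, array([397.7, 191.5])), (0.22, array([300.1,  25.7]))] [array([0.5738, 0.2944, 0.008 ]), array([0.3713, 0.1464, 0.008 ])]
[(0.75, array([384.4, 211.8])), (0.53, array([167.1, 271. ]))] [array([0.5783, 0.293 , 0.008 ]), array([ 0.4691, -0.3154,  0.008 ])]
[(0.81, array([170.1, 200.2]))] [array([0.5799, 0.2903, 0.008 ])]
```

View pics/w_c35.png

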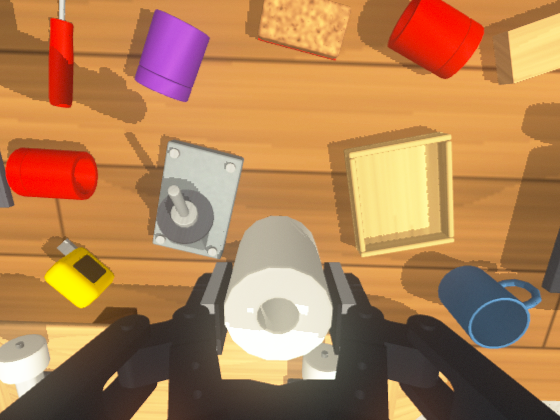

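View pics/c36.png

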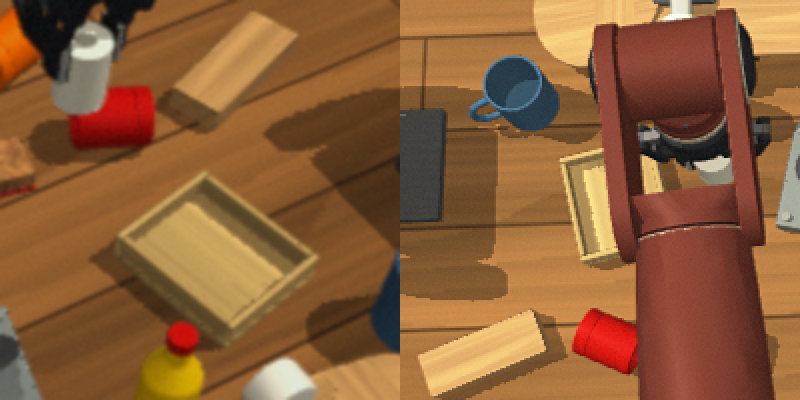

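View pics/c35.png

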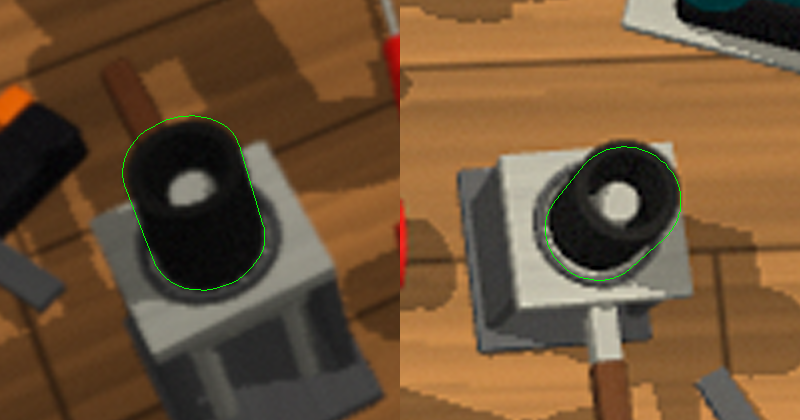

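>>> carry_out(series=[[0.18, 0.83, 0, 0, 0, 0.15, 0.4], [0.18, 0.83, 0, 0, 0, 0.15, 0.4], [0.18, 0.83, 0, 0, 0, 0.15, 0.4], [0.18, 0.83, 0, 0, 0, 0.15, 0.4], [0.18, 0.83, -0.2, 0, 0, 0.15, 0.4], [0.18, 0.83, -0.8, 0, 0, 0.15, 0.4], [0.18, 0.83, -0.8, 0, 0, 0.15, 0.4], [0.18, 0.83, -0.8, 0, 0, 0.15, 0.4], [0, 0, -0.8, 0, 0, 0, 0.4], [0, 0, -0.8, 0, 0, 0, 0.4], [0, 0, -0.8, 0, 0, 0, 0.4], [0, 0, 0, 0, 0, 0, 0.4]])

```text
t: 34.35
tool_pos: [0.5753, 0.2907, 0.1512]
tool_rot: [-0.24, 3.132, -0.008]
contact_force: [0.2, -0.1, -2.2]
opening: 0.0428
```

>>> carry_out(series=[[0, 0, 0, 0, 0, 0, 0.4], [0, 0, 0, 0, 0, 0, 0.4]])

```text
t: 34.55
tool_pos: [0.5786, 0.2918, 0.1573]
tool_rot: [-0.239, 3.123, -0.004]
contact_force: [-0.6, 0.8, -2.1]
opening: 0.0425
```

```bash
cat > l3.py <<'E'
from h import *
import sys
o=ctrl.get_obs();w=wr(ctrl.get_image('wrist'),o);s=ctrl.get_image('scene')
R=Ro.from_rotvec(o['tool_rot']).as_matrix();print(o['t'],o['tool_pos'],R[:,2],R[:2,1],o['contact_force'],o['opening'])
cv2.imwrite('pics/'+sys.argv[1],np.hstack([cv2.resize(s['frame'][150:260,330:440],(400,400),interpolation=2),cv2.resize(w['frame'],(400,400))]))
E
python3 l3.py c37.png
```

```text
34.55 [0.57855118 0.29179966 0.15732195] [ 0.01008505 -0.00183257 -0.99994747] [-0.15194756  0.9883829 ] [-0.60192818  0.82027416 -2.1205095 ] 0.04253752062390934
```

View pics/c37.png

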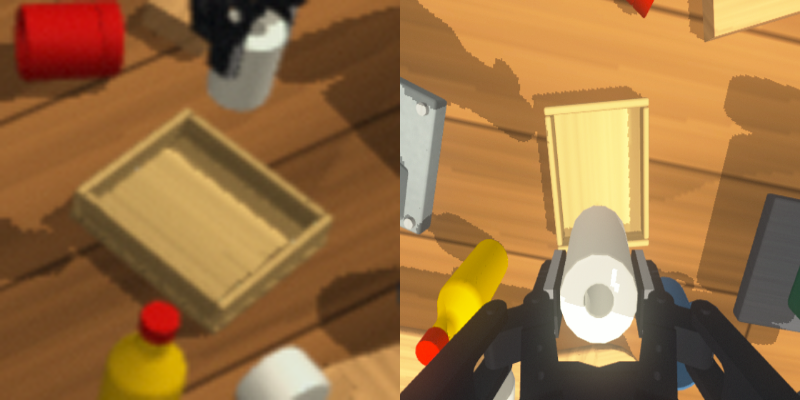

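>>> carry_out(series=[[0, 0, -0.6, 0, 0, 0, 0.4], [0, 0, -0.6, 0, 0, 0, 0.4], [0, 0, -0.6, 0, 0, 0, 0.4], [0, 0, -0.6, 0, 0, 0, 0.4], [0, 0, -0.6, 0, 0, 0, 0.4], [0, 0, -0.6, 0, 0, 0, 0.4], [0, 0, -0.6, 0, 0, 0, 0.4], [0, 0, -0.6, 0, 0, 0, 0.4], [0, 0, 0, 0, 0, 0, 0.4], [0, 0, 0, 0, 0, 0, 0.4], [0, 0, 0, 0, 0, 0, 0.4]])

```text
t: 35.75
tool_pos: [0.5785, 0.2919, 0.0366]
tool_rot: [-0.239, 3.123, -0.004]
contact_force: [0.9, -0.7, -0.9]
opening: 0.0427
```

```bash
python3 l3.py c38.png
```

```text
35.75 [0.578454   0.29186166 0.03656671] [ 0.00944412 -0.00208711 -0.99995323] [-0.15207583  0.98836264] [ 0.93371971 -0.69166189 -0.89783756] 0.0427270877016451
```

View pics/c38.png

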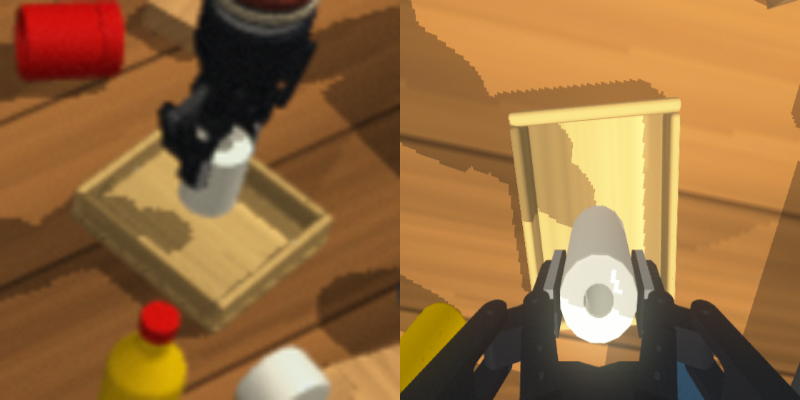

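>>> carry_out(series=[[0, 0, -0.4, 0, -0.09, 0, 0.4], [0, 0, -0.4, 0, 0, 0, 0.4], [0, 0, -0.4, 0, 0, 0, 0.4], [0, 0, 0, 0, 0, 0, 0.4], [0, 0, 0, 0, 0, 0, 0.4]])

```text
t: 36.35
tool_pos: [0.577, 0.2913, 0.0045]
tool_rot: [-0.238, 3.118, -0.007]
contact_force: [0.1, -1.3, -1.2]
opening: 0.0427
```

>>> carry_out(series=[[0, 0, -0.1, 0, 0, 0, 0.4], [0, 0, 0, 0, 0, 0, 0.4], [0, 0, 0, 0, 0, 0, 0.4]])

```text
t: 36.65
tool_pos: [0.5779, 0.2916, 0.0033]
tool_rot: [-0.238, 3.116, -0.006]
contact_force: [-0.7, 0.5, -0.8]
opening: 0.0419
```

>>> carry_out(series=[[0, 0, -0.08, 0, 0, 0, 0.4], [0, 0, 0, 0, 0, 0, 0.4], [0, 0, 0, 0, 0, 0, 0.4]])

```text
t: 36.95
tool_pos: [0.5776, 0.2915, 0.0009]
tool_rot: [-0.238, 3.116, -0.006]
contact_force: [0.4, 0.7, -1.6]
opening: 0.0425
```

>>> carry_out(series=[[0, 0, 0, 0, 0.17, 0, 0.4], [0, 0, -0.06, 0, 0, 0, 0.4], [0, 0, 0, 0, 0, 0, 0.4], [0, 0, 0, 0, 0, 0, 0.4]])

```text
t: 37.35
tool_pos: [0.5781, 0.2916, -0.0002]
tool_rot: [-0.24, 3.132, -0.004]
contact_force: [0.5, -0.1, -1.0]
opening: 0.0425
```

```bash
python3 l3.py c39.png
```

```text
37.35 [ 5.78084427e-01  2.91647999e-01 -2.46673292e-04] [ 5.92735960e-04 -2.49645574e-03 -9.99996708e-01] [-0.15205078  0.98836937] [ 0.47807779 -0.13044917 -1.00199429] 0.04251977500971969
```

View pics/c39.png

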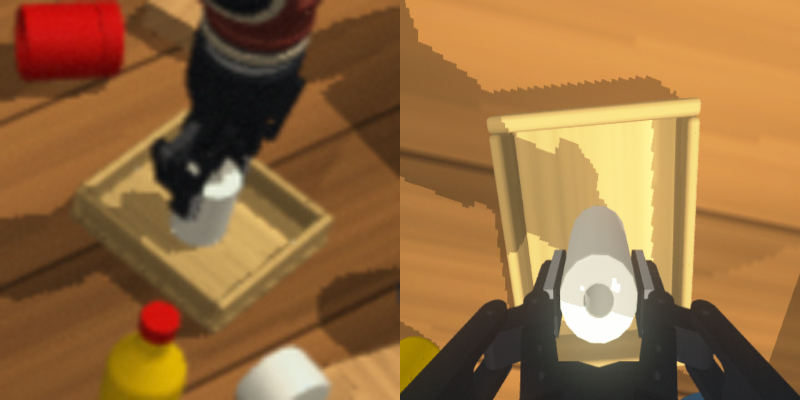

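>>> carry_out(series=[[0, 0, -0.06, 0, 0, 0, 0.4], [0, 0, 0, 0, 0, 0, 0.4], [0, 0, 0, 0, 0, 0, 0.4]])

```text
t: 37.75
tool_pos: [0.5782, 0.2916, -0.0003]
tool_rot: [-0.24, 3.132, -0.004]
contact_force: [-2.0, -0.4, 7.0]
opening: 0.0426
```

>>> carry_out(series=[[0, 0, -0.06, 0, 0, 0, 0.4], [0, 0, 0, 0, 0, 0, 0.4], [0, 0, 0, 0, 0, 0, 0.4]])

```text
t: 38.05
tool_pos: [0.5784, 0.2917, -0.0003]
tool_rot: [-0.24, 3.132, -0.005]
contact_force: [-6.7, -3.2, 13.0]
opening: 0.0426
```

Contact with the tray floor. I'll take back the last step and open partway.

>>> carry_out(series=[[0, 0, 0.08, 0, 0, 0, 0.4], [0, 0, 0, 0, 0, 0, 0.4], [0, 0, 0, 0, 0, 0, 0.6], [0, 0, 0, 0, 0, 0, 0.72], [0, 0, 0, 0, 0, 0, 0.72], [0, 0, 0, 0, 0, 0, 0.72]])

```text
t: 38.65
tool_pos: [0.5772, 0.2915, -0.0021]
tool_rot: [0.24, -3.131, 0.005]
contact_force: [-1.2, -0.5, -1.1]
opening: 0.0617
```

```bash
python3 l3.py c40.png
```

```text
38.65 [ 0.57722715  0.29145909 -0.00210105] [-0.00115943 -0.00300391 -0.99999482] [-0.15215894  0.98835209] [-1.20547746 -0.49688434 -1.12599956] 0.061674368320715094
```

View pics/c40.png

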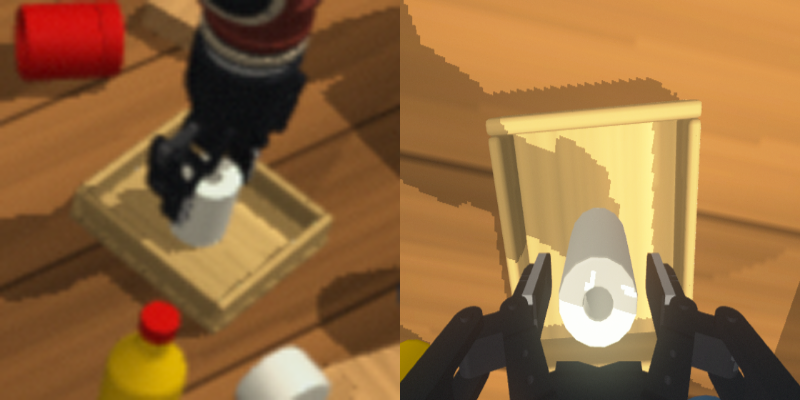

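Released and standing. I'll retreat straight up.

>>> carry_out(series=[[0, 0, 0.4, 0, 0, 0, 0.72], [0, 0, 0.6, 0, 0, 0, 0.72], [0, 0, 0.8, 0, 0, 0, 0.72], [0, 0, 0.8, 0, 0, 0, 0.72], [0, 0, 0.8, 0, 0, 0, 0.72], [0, 0, 0.8, 0, 0, 0, 0.72], [0, 0, 0.8, 0, 0, 0, 0.72], [-0.7, 0, 0.8, 0, 0, 0, 0.72], [-0.7, 0, 0.8, 0, 0, 0, 0.72], [-0.7, 0, 0, 0, 0, 0, 0.72], [-0.7, 0, 0, 0, 0, 0, 0.72], [0, 0, 0, 0, 0, 0, 0.72]])

```text
t: 39.95
tool_pos: [0.5067, 0.292, 0.1655]
tool_rot: [-0.241, 3.131, -0.003]
contact_force: [0.4, 0.0, 0.3]
opening: 0.0613
```

```bash
python3 l3.py c41.png; python3 l2.py c42.png; python3 - <<'E'
from h import *
s=ctrl.get_image('scene');t=ctrl.get_image('top')
for n in ['screwdriver','sanding_block','glue','tape_measure','offcut','clamp','bush_mid']: print(n,marks(s,n)[:2],marks(t,n)[:1])
save(s,'s9.png')
B=np.array([.5775,.2915,.008+.031]);im=s['frame'].copy()
cv2.polylines(im,[np.round(cyl(s,B,[0,0,1],.022,.062)).astype(int)],True,(0,255,0),1)
cv2.imwrite('pics/c43.png',cv2.resize(im[150:260,330:440],(600,600),interpolation=2))
E
```

```text
39.95 [0.50673846 0.29197125 0.16552474] [ 0.00172098 -0.00167474 -0.99999712] [-0.15317868  0.98819665] [0.4246199  0.02145462 0.26943754] 0.061293989186600305
40.05 [0.50814708 0.2917243  0.16488134] [ 0.0018807  -0.00202512 -0.99999618] [-0.15234188  0.98832521] [ 0.15912883  0.07291219 -0.37187798] 0.0616413009182207
screwdriver [(0.6, array([215.1, 221. ]))] [(0.66, array([326.2, 270.6]))]
sanding_block [(0.67, array([301.3, 182.2])), (0.21, array([300.5, 241.9]))] [(0.7, array([221.7, 274.3]))]
glue [(0.96, array([367. , 271.2])), (0.74, array([164.7, 256.3]))] [(0.56, array([226.2, 155.7]))]
tape_measure [(0.84, array([264.5, 320.7]))] [(0.7, array([328.1, 147.6]))]
offcut [(0.95, array([392.9, 150.4]))] [(0.93, array([ 98.2, 276.2]))]
clamp [(0.87, array([ 99.6, 264. ]))] [(0.25, array([401.3, 190.4]))]
bush_mid [(0.66, array([384.8, 211.4])), (0.64, array([384. , 207.8]))] [(0.38, array([166.7, 197.5]))]
```

View pics/c43.png

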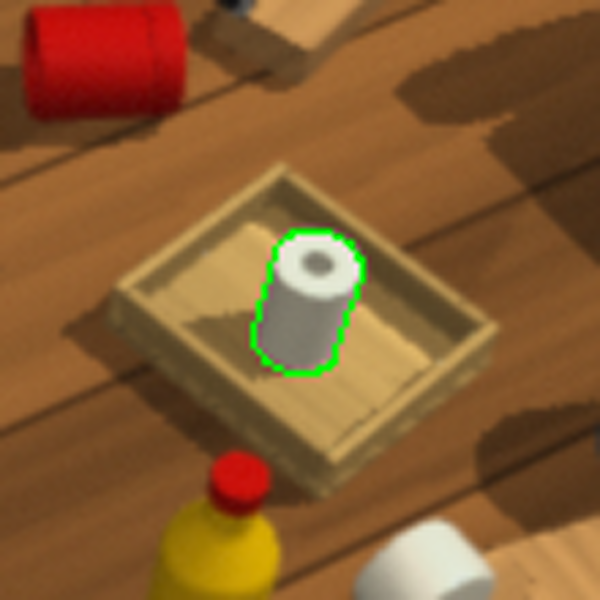

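View pics/c42.png

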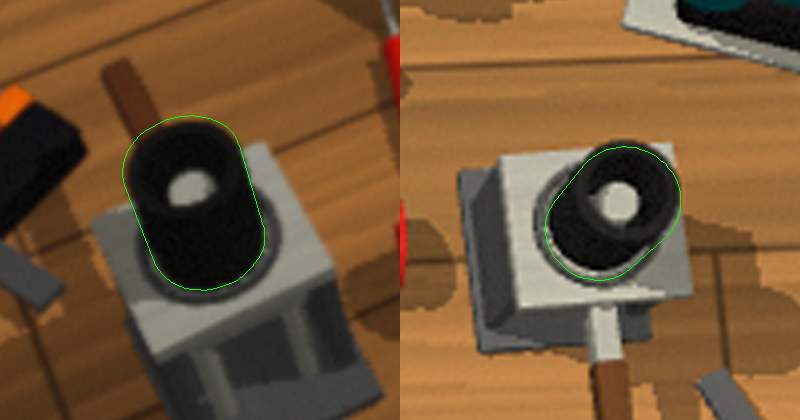

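View pics/s9.png

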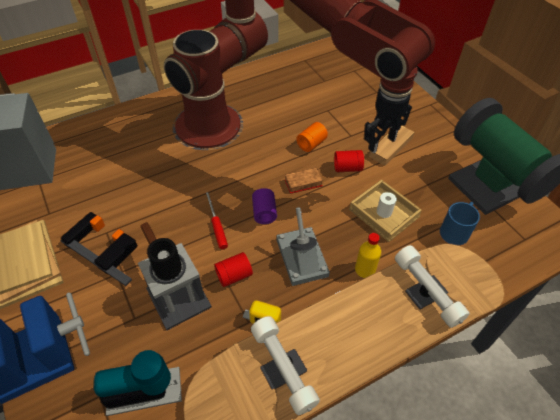

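The bush stands upright in the middle of the tray and the roller stands in the nest. The bystanders are where they started, and the arm touches nothing.

```bash
python3 -c "
from station import ctrl
print(ctrl.finish_job())"
```

```text
the job is handed in; nothing more can be done
None
```

I finished the whole job and handed it in at about 40 s; no verdict is reported. I slid the roller off the shaft with its bush, stood it in the nest and let go. I then raised the handle until it hit its stop (wrist force about 49 N), lifted the bush out and stood it in the tray.

**Last checks:**
- **Bush:** it matches an upright outline drawn at (0.5775, 0.2915), close to the tray centre at about (0.577, 0.292). It is released.
- **Roller:** it stands upright inside the nest lip, a millimetre or two towards +x.
- **Bystanders:** all are within a few pixels of where they started, except the clamp in the top view. There the network gave only a weak hit (0.25) on the stand. The scene view shows the clamp about 2 pixels from its start.
- **Arm:** it is clear of everything, with forces near zero.

**What disagreed:**
- **Reported TCP:** the real open finger tips were about 50 mm behind it in all three camera views. I went by the images and contact forces for every grasp and placing.
- **Nest position:** the wrist camera differed from the fixed cameras by 3 to 6 mm. I corrected for this by eye just before the roller went in.
- **Tilt correction:** I got the sign wrong on one small tilt correction over the tray (about 0.01 rad) and fixed it before the bush touched the floor.

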